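Change the vegetable slicer from plain slicing to julienne

TASK

Change the blade insert of the sloping vegetable slicer: lift out the plain insert that is in it and lay it flat, fully down, in the empty middle compartment of the storage caddy, then take the julienne insert (the one with the row of upright teeth) from the caddy and lay it into the slicer, notch over the locating pin, fully down in its seat without forcing it. When it is home, swing the slicer's turn latch all the way shut over its notched end; leave the third insert in its compartment and do not shift the wine bottle, the spice jar, the bowl or the peeler.

Things in the scene. Friction and masses are not known exactly. Their poses are not given: they have to be found in the camera images.
- slicer_bed: Steel bed of the slicer (fixed), 310 x 156 mm, rising at 28 deg. Origin: centre of the insert seat, on its ledges, 81 mm above the worktop; x up the slope, y to the left across the bed, z normal. Seat: opening x -28.5 to 30, y -73 to 73 mm, 6 mm deep; ledges carry an insert's last 18 mm at each y end. A seated insert lies flush, axes parallel, origin within 3 mm of this one.
- pin (a point): Foot of the one locating pin, on the seat's ledge at bed x 0, y +60, z 0 mm; axes as the bed's. The pin is steel, 6 mm thick and 6 mm high with a round top. Near the seat nothing fixed rises over 16 mm above the ledges: guide rails at bed y = +-38 mm, interrupted from x -35 to 37 mm.
- latch (a joint): Turn latch, rad: 0 fully shut (stop), over the insert's notched end; 1.1 to 1.4 at the start. Its steel arm turns about the bed's normal; at value q the knob is at bed x = 44 - 60 cos q, y = 60 + 60 sin q mm. The arm lies 8.5 to 13.5 mm above the ledges: 2.5 mm over a seated insert, stopped by one that is not down. Light friction (0.5 N at the knob), stays where left.
- latch_knob (a point): Upright round black knob at the free end of the latch arm, 12 mm in diameter, standing from 13.5 to 32.5 mm above the ledge plane (bed z); this point is on its axis at bed z = 23 mm. Axes turn with the arm; z is the bed's normal.
- insert_plain: Plain insert: one smooth blade. Starts in the slicer's seat. All inserts: white frame 140 (y) x 52 (x) x 6 mm, 50 to 100 g, origin at the centre of the underside, z out of the upper face. The +y end has a notch 9 mm wide in x, open at the end (y 53.5 to 70 mm), right through. Grip lug at x 0, y -60 mm: 10 mm thick along y, 24 mm wide, top 30 mm above the underside.
- insert_comb: Julienne insert: frame, notch and lug as on insert_plain, plus a row of nine upright steel teeth that reach 16 mm above the underside, at x -23 to -13, y -23 to 34 mm. Starts flat in one of the two outer compartments of the caddy (they swap). 50 to 100 g; origin and axes as on insert_plain.
- comb_notch (a point): Point on the underside of the julienne insert, in its notch, at its x = 0, y = +60 mm; it comes to the point pin (within 5 mm) when the insert is seated.
- insert_wavy: Wavy insert: frame, notch and lug as on insert_plain, with a corrugated blade and no teeth. Lies in the other outer compartment of the caddy and stays there. Origin and axes as on insert_plain.
- caddy: Flat grey storage caddy (fixed), 188 x 152 x 10 mm. Origin: centre of its underside; z up. Three compartments at x = -62, 0, +62 mm, each 58 (x) x 146 mm (y), floor 4 mm and wall tops 10 mm above the worktop. An insert lies in it flush, its y along the caddy's y; the stored ones have their lugs at the caddy's -y end. The middle one is empty at the start.
- wine_bottle: Bystander: small bottle of pink wine, 62 mm in diameter and 216 mm tall, upright on the worktop; origin at the centre of its underside.
- pepper_jar: Bystander: small spice jar with a dark lid, 44 mm in diameter and 105 mm tall, upright between the slicer and the caddy; origin at the centre of its underside.
- bowl: Bystander: white bowl, 140 mm across and 65 mm high; origin at the centre of its underside.
- peeler: Bystander: peeler with an orange handle lying on the worktop, 170 (x) x 25 x 18 mm; origin under its middle.

How it is judged:
On the way, in this order (a step that is already met when the one before it is completed fails the run):
1. the plain insert is lifted well clear of the slicer's seat (distance between insert_plain and slicer_bed above 0.12 m), for 0.1 s.
2. the julienne insert is fully seated over the pin while the latch is still open (distance between comb_notch and pin below 0.005 m and z of insert_comb in the frame of slicer_bed below 0.0018 m and angle between the z axis of insert_comb and the z axis of slicer_bed, either way round below 0.03 rad and angle between the x axis of insert_comb and the x axis of slicer_bed, either way round below 0.06 rad and value of joint latch above 0.7 rad), for 0.2 s.
3. the latch is shut over it (distance between comb_notch and pin below 0.005 m and z of insert_comb in the frame of slicer_bed below 0.0018 m and angle between the z axis of insert_comb and the z axis of slicer_bed, either way round below 0.03 rad and angle between the x axis of insert_comb and the x axis of slicer_bed, either way round below 0.06 rad and value of joint latch below 0.15 rad), for 0.2 s.
At the end, for the whole second after the job is handed in: Julienne insert down in the seat (1.8 mm, 0.03 rad; notch point within 5 mm of the pin's foot), latch below 0.15 rad, plain insert flat and down in the caddy's middle compartment (within 7 mm of centre; underside below 6.5 mm), wavy insert flat within 15 mm of its start, all at rest (all of step 3 and x of insert_plain in the frame of caddy between -0.007 and 0.007 m and y of insert_plain in the frame of caddy between -0.007 and 0.007 m and z of insert_plain in the frame of caddy below 0.0065 m and angle between the z axis of insert_plain and the z axis of caddy, either way round below 0.04 rad and distance of insert_wavy from where it was at the start of the episode below 0.015 m and angle between insert_wavy's own z axis and vertical below 0.04 rad and linear speed of each of insert_comb, insert_plain below 0.02 m/s); the robot touches nothing.
It fails at once if a bystander (wine bottle, spice jar, bowl, peeler) is shifted by more than 30 mm (distance of any of wine_bottle, pepper_jar, bowl, peeler from where it was at the start of the episode above 0.03 m).
It fails at once if the wavy insert is lifted out of its compartment (height (world z) of insert_wavy above 0.03 m).
It fails at once if the julienne insert is forced into the slicer with more than 40 N (contact force between insert_comb and slicer_bed above 40 N).
It also fails if it takes over 67 s, if anything falls off the work surface, if the arm or the gripper's body presses on something with over 40 N, if the wrist force passes 120 N, or if a joint passes its speed limit or range.

ROBOT

A 6-joint arm with a two-finger parallel gripper is mounted at the origin on a cart in front of the work surface, level with it; the furniture and walls round the work are solid. World frame = base frame: x ahead of the robot, y to its left, z up, the work surface at z = 0. Lengths are in m, angles in rad, forces in N, time in s.
With the tool pointing down it reaches from about 0.275 to 0.775 m from the base axis. Payload 14.6 kg.
Tool frame: the origin (TCP) lies at the very end of the fingers, on their centre line; the grasp point (between the pads) lies 19 mm behind it; z points along the fingers, y is the line along which they close (so a half turn about z gives the same grasp; the last joint's range is limited). The gripper opens to 85 mm and grips with 20 to 120 N. Pads are 22 mm wide; open, the fingers measure 114 mm over their backs; the gripper's body (76 mm by 85 mm) begins 54 mm behind the grasp point. The pads swing forward as they close: fully open they stand 13 mm farther back than shut.
Start: joints at [-1.423, 0.263, -0.048, 1.259, 0, 1.415], TCP at [0.157, -0.501, 0.231] pointing down, gripper open.
Joint ranges: [-2.65, 2.65], [-0.89, 1.7], [-1.18, 1.37], [-2.13, 2.11], [-1.35, 1.29], [-3.14, 3.14]. Speed limits (rad/s): [1.89, 1.89, 2.57, 2.79, 3.14, 3.14].

INTERFACE

Orientations are given as a rotation vector (axis times angle).
In Python, from plant import bot gives the robot as it stands.
- The arm moves only by the tool jog_arm, never from a script. Its argument "steps" is a list that holds one entry, the list of rows, each a list of 5 numbers: the closure, from 0 (fully open) to 1 (shut), then the shift along the world's x, y, z in mm, then the turn about the world's z in degrees. In form: [[[jaw, x, y, z, twist], ...]]. A call has 1 to 8 rows; each row shifts and turns the commanded pose from where the row before left it; what a row does not reach is not made up. A row lasts 1/12 s, in which the tool goes at most 41.7 mm and 7.16 degrees, less where a joint would pass 70% of its speed; a pose out of reach is approached as far as the arm can. A call is refused whole if a number of a shift passes 41.7 or a number of a turn 7.16, either way. A call with a gripper value outside its range is refused whole. The fingers move at their own pace and stop on an object; "squeeze" is the grip in N (left out, the last holds). Time passes only in rows, so rows that do not move let the fingers close. It gives the time, the measured TCP pose, the force, the opening and the grip force at its end, in the units of the state.
- bot.get_obs(): the state, without advancing time (a new reading comes with each control period).
- bot.read_camera(name): name is "scene" or "top" or "wrist"; returns the picture (480x640x3 uint8, red, green, blue); there is no depth.
- bot.calibration(name): a dict with "camera_matrix" (3x3 intrinsics, pixels), "extrinsics" (4x4, takes a point from world to camera coordinates). Camera axes: x right, y up, looking along -z (the intrinsics and any distortion apply to the point x, -y, -z); pixel columns grow to the right and rows downward; lengths in m; the calibration is good to about 2 mm. A picture is of the moment at which its call begins: read the wrist's pose just before it. calibration takes no time and is no camera call; for the wrist camera it gives the pose at the moment of the call.
- bot.finish_job(): hands the job in; it is judged then, once.
Trained networks look in the newest picture that a camera, given by its name, has taken for a name from the list of things; names that differ only in an ending like _2 or _b are one class to them, and where a whole thing is asked for, a point or a joint stands for the part that bears it (a point fixed in the world has none). Each returns a list of dicts, best first, with "conf" (0 to 1); they miss things now and then, are a little off and sometimes report something else, mostly with a low value. They report only what shows in the picture. A call takes as long as a camera call.
- bot.outline_of(camera, query): "region" (480x640 bool, what is visible of it) and "extent" ([left, top, right, bottom] in pixels, round what is visible of it).
- bot.pinpoint(camera, query): "position" ([column, row] in pixels: a listed point, or the origin of a listed thing).
The state is a dict: "clock": time; "joints": joint angles; "qd": joint speeds; "tau": joint torques, N m; "eef_pos": TCP position; "tcp_rot": TCP orientation; "force": force on the tool from outside, world axes, zero at the start; "ft_torque": the same for the moment, N m; "gripper_width": finger opening in m; "gripper_force": force on a finger pad.
Only numpy, scipy, OpenCV 4.12 (cv2) and the standard library are available. Lean on these libraries where they do the work, as an engineer would, in place of code of your own. Each camera call takes 0.05 s, during which the arm holds its last target. There are 200 camera calls.

## Working session

There is one attempt and no reset: what is moved stays moved. The work goes in short steps, Python scripts to look and compute and a tool call to move; the robot and the scene stay as the last step left them, time stands still between calls to the robot, and variables do not carry over. Pictures are saved under pics/ and viewed, at most 10 in all, crops included, and the job is handed in when it is done.

Besides the shell and the picture viewer there is one more tool, called after "Request:" by a JSON object that holds its "fn" and its "kwargs". jog_arm: Moves the arm, as the interface text tells. Its arguments: {"type":"object","properties":{"steps":{"type":"array"},"squeeze":{"type":"number"}},"required":["steps"]}

```bash
mkdir -p pics; ls; cat > h.py <<'E'
import numpy as np, cv2
from plant import bot
def P(cam):
    c=bot.calibration(cam); return np.array(c["camera_matrix"]),np.array(c["extrinsics"])
def proj(cam,X,KE=None):
    K,E=KE or P(cam); p=E[:3,:3]@np.asarray(X,float)+E[:3,3]; q=K@np.array([p[0],-p[1],-p[2]]); return q[:2]/q[2]
def ray(cam,px,z,KE=None):
    K,E=KE or P(cam); d=np.linalg.inv(K)@[px[0],px[1],1]; d=E[:3,:3].T@np.array([d[0],-d[1],-d[2]]); o=-E[:3,:3].T@E[:3,3]
    return o+d*(z-o[2])/d[2]
def save(cam,n):
    im=bot.read_camera(cam); cv2.imwrite(f"pics/{n}.png",im[:,:,::-1]); return im
E
python3 - <<'E'
from h import *
print(bot.get_obs())
for c in("scene","top"):
    save(c,c+"0"); K,E=P(c); print(c,K.tolist(),(-E[:3,:3].T@E[:3,3]).round(3), (-E[2,:3]).round(3), {k:v for k,v in bot.calibration(c).items() if k not in("camera_matrix","extrinsics")})
hs=dict(slicer_bed=.081,pin=.109,latch_knob=.1,insert_plain=.081,insert_comb=.004,comb_notch=.004,insert_wavy=.004,caddy=0,wine_bottle=0,pepper_jar=0,bowl=0,peeler=0)
for c in("scene","top"):
  for n,z in hs.items():
    for r in bot.pinpoint(c,n)[:2]: print(c,n,round(r["conf"],2),np.round(r["position"],1),ray(c,r["position"],z).round(4))
E
```

```text
pics
{'clock': 0.0, 'joints': array([-1.42329291e+00,  2.63537197e-01, -4.89312888e-02,  1.25941088e+00,
        9.78885358e-06,  1.41549587e+00]), 'qd': array([-0.00037872,  0.00140465, -0.0008474 ,  0.00062384,  0.00068238,
       -0.0005917 ]), 'tau': array([ 4.27308289e-03, -6.37615657e+01,  3.84561861e+01,  1.39166266e-02,
        7.98024575e-05,  1.03574638e-05]), 'eef_pos': array([ 0.15651029, -0.50083966,  0.23081978]), 'tcp_rot': array([-3.10458413e+00, -4.73664786e-01, -2.20008599e-05]), 'force': array([-0.1299807 , -0.10538322, -0.82499103]), 'ft_torque': array([ 0.03991502, -0.0007472 ,  0.00263319]), 'gripper_force': 0.0, 'gripper_width': 0.08550118451616275}
scene [[533.0803452047909, 0.0, 304.69162728751775], [0.0, 533.0803452047909, 241.73374472844736], [0.0, 0.0, 1.0]] [ 0.939 -0.696  1.222] [-0.276  0.546 -0.791] {}
top [[466.0665376714707, 0.0, 322.4760060529865], [0.0, 466.0665376714707, 248.9351931913395], [0.0, 0.0, 1.0]] [0.413 0.082 1.313] [ 0.109 -0.016 -0.994] {}
scene slicer_bed 0.89 [332.6 226.3] [0.5841 0.1748 0.081 ]
scene pin 0.78 [334.8 213. ] [0.5778 
[... 1060 characters left out ...]

top insert_plain 0.91 [283.  231.1] [0.5956 0.1675 0.081 ]
top insert_comb 0.75 [427.4 254.2] [ 0.5442 -0.2366  0.004 ]
top insert_comb 0.71 [356.1 208.9] [ 0.6728 -0.0347  0.004 ]
top comb_notch 0.85 [410.8 261.3] [ 0.5237 -0.1891  0.004 ]
top insert_wavy 0.8 [449.3 292.7] [ 0.436  -0.2963  0.004 ]
top caddy 0.79 [436.4 273.3] [ 0.4905 -0.2621  0.    ]
top wine_bottle 0.91 [356.4 210. ] [ 0.6704 -0.0359  0.    ]
top pepper_jar 0.65 [355.5 275.1] [ 0.4839 -0.0329  0.    ]
top pepper_jar 0.31 [430.2 256.2] [ 0.539  -0.2454  0.    ]
top bowl 0.78 [188.3 256.4] [0.5336 0.4383 0.    ]
top peeler 0.83 [360.5 306.2] [ 0.397  -0.0467  0.    ]
top peeler 0.55 [436.8 269.9] [ 0.5001 -0.2634  0.    ]
```

```bash
python3 - <<'E'
import cv2
a=cv2.imread("pics/top0.png")[170:330,190:500]; cv2.imwrite("pics/topc.png",cv2.resize(a,(775,400),interpolation=cv2.INTER_CUBIC))
a=cv2.imread("pics/scene0.png")[150:410,150:420]; cv2.imwrite("pics/scenec.png",cv2.resize(a,(620,597),interpolation=cv2.INTER_CUBIC))
E
```

```text
(no output)
```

View pics/topc.png

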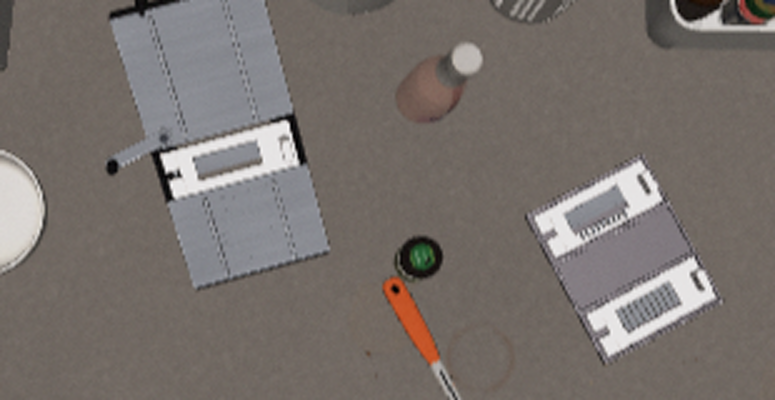

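View pics/scenec.png

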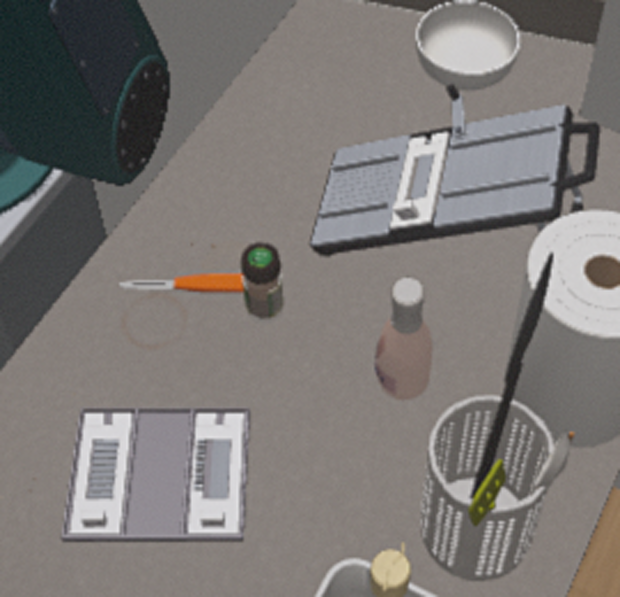

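The top and scene pictures agree. The bed rises away from the robot, with the latch open at its left end (knob at about top px 235,234). The comb is in the far caddy compartment (top px 427,254), the wavy insert is in the near one (449,293), and the middle is empty. Next I fit the poses more precisely from the masks.

```bash
cat > fit.py <<'E'
from h import *
from scipy.optimize import minimize
def Rm(yaw,tilt):
    c,s=np.cos(yaw),np.sin(yaw); Z=np.array([[c,-s,0],[s,c,0],[0,0,1]])
    c,s=np.cos(tilt),np.sin(tilt); return Z@np.array([[c,0,-s],[0,1,0],[s,0,c]])   # x up the slope
box=lambda x0,x1,y0,y1,z0,z1:np.array([[x,y,z] for x in(x0,x1) for y in(y0,y1) for z in(z0,z1)])/1e3
INS=[box(-26,26,-70,70,0,6),box(-12,12,-65,-55,6,30)]
CAD=[box(-94,94,-76,76,0,10)]
def fitmask(obs,parts,z,tilt,x0,free=(1,1,1)):
    # obs: list of (KE, mask); maximise IoU of projected hulls
    S=4
    def cost(p):
        R=Rm(p[2],tilt); t=np.array([p[0],p[1],z]); c=0
        for KE,m in obs:
            im=np.zeros((480,640),np.uint8)
            for b in parts:
                q=np.array([proj(None,R@v+t,KE) for v in b])
                cv2.fillConvexPoly(im,cv2.convexHull((q*256).round().astype(np.int32)),255,lineType=cv2.LINE_AA,shift=8)
            a=im/255.; c+=1-np.minimum(a,m).sum()/np.maximum(a,m).sum()
        return c
    best=None
    for k in range(3):
        s=np.array([p for p in [x0]+[[x0[0]+d[0],x0[1]+d[1],x0[2]+d[2]] for d in np.array([[.008,0,.03],[0,.008,-.03],[-.006,.004,.06]])*(1,.5,-.5)[k]]])
        r=minimize(cost,x0,method="Nelder-Mead",options=dict(initial_simplex=s,xatol=1e-5,fatol=1e-5)); x0=r.x
    return r.x,r.fun/len(obs)
E
cat > m.py <<'E'
from fit import *
T=np.radians(28)
M={}
for c in("top","scene"):
    bot.read_camera(c)
    for n in("insert_plain","insert_comb","insert_wavy","caddy"):
        r=bot.outline_of(c,n)
        if r: M[c,n]=r[0]["region"].astype(float); print(c,n,r[0]["conf"].__round__(2),int(M[c,n].sum()),r[0]["extent"])
KE={c:P(c) for c in("top","scene")}
for n,parts,z,t,x0 in(("insert_plain",INS,.081,T,[.59,.167,.26]),("insert_comb",INS,.004,0,[.543,-.238,.45]),("insert_wavy",INS,.004,0,[.438,-.298,.45]),("caddy",CAD,0,0,[.491,-.265,.45])):
    for cs in(("top",),("scene",),("top","scene")):
        try: print(n,cs,*[np.round(v,4) for v in fitmask([(KE[c],M[c,n]) for c in cs],parts,z,t,x0)])
        except KeyError: print("miss",n,cs)
E
python3 m.py
```

```text
top insert_plain 0.81 940 [254.7, 216.7, 307.8, 247.9]
top insert_comb 0.57 876 [406.9, 237.2, 452.6, 275.1]
top insert_wavy 0.84 892 [424.6, 275.3, 475.1, 315.1]
top caddy 0.62 1506 [404.5, 231.0, 473.5, 313.5]
scene insert_plain 0.64 660 [322.0, 207.6, 345.2, 246.8]
scene insert_comb 0.69 999 [232.7, 328.4, 256.5, 381.5]
scene insert_wavy 0.7 1071 [184.0, 332.1, 209.2, 380.9]
scene caddy 0.95 2390 [179.4, 325.6, 259.5, 385.8]
insert_plain ('top',) [0.5919 0.1712 0.2806] 0.159
insert_plain ('scene',) [0.587  0.1709 0.2657] 0.1518
insert_plain ('top', 'scene') [0.5896 0.1703 0.2608] 0.1669
insert_comb ('top',) [ 0.5475 -0.2409  0.4622] 0.1389
insert_comb ('scene',) [ 0.544  -0.2413  0.4894] 0.1936
insert_comb ('top', 'scene') [ 0.546  -0.2405  0.4731] 0.1758
insert_wavy ('top',) [ 0.439  -0.2958  0.5078] 0.1492
insert_wavy ('scene',) [ 0.4345 -0.2985  0.5005] 0.1461
insert_wavy ('top', 'scene') [ 0.4364 -0.2977  0.5075] 0.1578
caddy ('top',) [ 0.4932 -0.2678  0.4771] 0.6052
caddy ('scene',) [ 0.488  -0.2696  0.475 ] 0.4921
caddy ('top', 'scene') [ 0.4884 -0.2695  0.4769] 0.5489
```

Request:
{"fn": "jog_arm", "kwargs": {"steps": [[[0.4,24,33.5,3,-2.2],[0.4,24,33.5,3,0],[0.4,24,33.5,3,0],[0.4,24,33.5,3,0],[0.4,24,33.5,3,0],[0.4,24,33.5,3,0],[0.4,24,33.5,3,0],[0.4,24,33.5,3,0]]], "squeeze": 30}}

```text
clock: 2.47
eef_pos: [0.3492, -0.2313, 0.2557]
tcp_rot: [3.114, 0.413, 0.001]
force: [0.8, -0.4, 1.1]
gripper_width: 0.0514
gripper_force: 0.0
```

Request:
{"fn": "jog_arm", "kwargs": {"steps": [[[0.4,24,33.5,0,0],[0.4,24,33.5,0,0],[0.4,24,33.5,0,0],[0.4,24,33.5,0,0],[0.4,24,33.5,0,0],[0.4,24,33.5,0,0],[0.4,24,33.5,0,0],[0.4,24,33.5,0,0]]]}}

```text
clock: 3.13
eef_pos: [0.5414, 0.0371, 0.2554]
tcp_rot: [3.114, 0.415, 0.001]
force: [-0.2, -1.4, 1.4]
gripper_width: 0.0513
gripper_force: 0.0
```

Request:
{"fn": "jog_arm", "kwargs": {"steps": [[[0.4,24,33.5,-20,0],[0.4,24,33.5,-20,0],[0.4,8,8,-20,0],[0.4,0,0,0,0]]]}}

```text
clock: 3.47
eef_pos: [0.5922, 0.1061, 0.1947]
tcp_rot: [-3.113, -0.418, 0.008]
force: [0.1, 0.1, -0.6]
gripper_width: 0.0512
gripper_force: 0.0
```

```bash
cat > w.py <<'E'
from fit import *
import sys
o=bot.get_obs(); im=save("wrist",sys.argv[1]); KE=P("wrist")
print("tcp",o["eef_pos"].round(4),o["tcp_rot"].round(4),"w",o["gripper_width"].round(4),"t",o["clock"]); E=KE[1]; print("cam",(-E[:3,:3].T@E[:3,3]).round(3))
if len(sys.argv)>2:
    for n,z in(("pin",.081),("insert_plain",.081),("slicer_bed",.081),("latch_knob",.101)):
        for r in bot.pinpoint("wrist",n)[:2]: print(n,round(r["conf"],2),np.round(r["position"],1),ray("wrist",r["position"],z,KE).round(4))
    r=bot.outline_of("wrist","insert_plain")
    if r: print(r[0]["extent"],fitmask([(KE,r[0]["region"].astype(float))],INS,.081,np.radians(28),[.59,.17,.262]))
E
python3 w.py w1 1
```

```text
Traceback (most recent call last):
  File "w.py", line 4, in <module>
    print("tcp",o["eef_pos"].round(4),o["tcp_rot"].round(4),"w",o["gripper_width"].round(4),"t",o["clock"]); E=KE[1]; print("cam",(-E[:3,:3].T@E[:3,3]).round(3))
                                                                ^^^^^^^^^^^^^^^^^^^^^^^^
AttributeError: 'float' object has no attribute 'round'
```

View pics/w1.png

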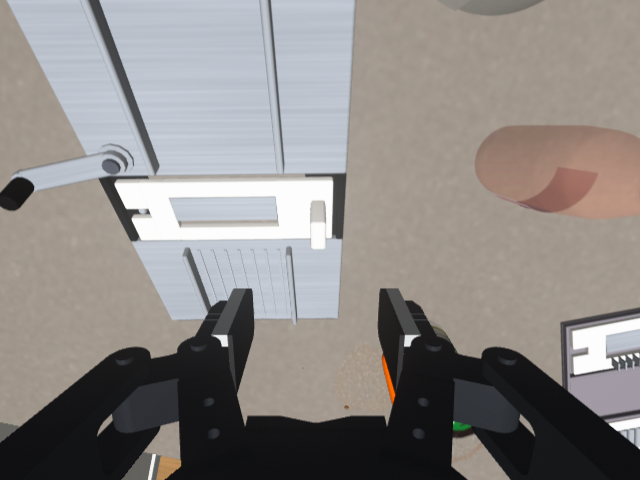

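The wrist picture shows the plain insert at px (115–335, 178–240). Its lug is at (318,222), the pin at (143,212), and the knob on the left at (15,192).

```bash
sed -i 's/o\["gripper_width"\].round(4)/round(float(o["gripper_width"]),4)/' w.py; python3 w.py w1b 1
```

```text
tcp [0.5916 0.1048 0.1969] [-3.1135 -0.4169  0.0059] w 0.0509 t 3.5167
cam [0.664 0.123 0.34 ]
pin 0.71 [142.7 208.1] [0.5737 0.2244 0.081 ]
insert_plain 0.78 [228.6 207. ] [0.5903 0.1663 0.081 ]
latch_knob 0.68 [ 14.5 190.6] [0.5706 0.2973 0.101 ]
[114.9, 175.4, 332.7, 249.6] (array([0.59162322, 0.16572366, 0.27689746]), np.float64(0.08318162808794927))
```

```bash
python3 - <<'E'
from fit import *
KE=P("wrist"); im=cv2.imread("pics/w1b.png"); 
p=[.5916,.1657,.2769]; R=Rm(p[2],np.radians(28)); t=np.array([p[0],p[1],.081])
k=4; y0,x0=150,100; big=cv2.resize(im[y0:270,x0:290+60],None,fx=3.2,fy=k,interpolation=cv2.INTER_CUBIC)
def pl(v,col):
    q=np.array([proj(None,R@(np.array(a)/1e3)+t,KE) for a in v]); q=((q-[x0,y0]+.5)*[3.2,k]).astype(int); cv2.polylines(big,[q],True,col,1)
pl([(-26,-70,6),(26,-70,6),(26,70,6),(-26,70,6)],(0,0,255))
pl([(-12,-65,30),(12,-65,30),(12,-55,30),(-12,-55,30)],(0,160,0))
pl([(-12,-65,6),(12,-65,6),(12,-55,6),(-12,-55,6)],(255,0,0))
pl([(-3,60,0),(0,63,0),(3,60,0),(0,57,0)],(255,0,255))
pl([(-28.5,-73,6),(30,-73,6),(30,73,6),(-28.5,73,6)],(0,200,255))
cv2.imwrite("pics/ov.png",big)
G=R@np.array([0,-.06,.02])+t; print("G lug z20",G.round(4))
for q in (1.1,1.25,1.4): print(q,proj(None,R@(np.array([44-60*np.cos(q),60+60*np.sin(q),23])/1e3)+t,KE).round(1))
E
```

```text
G lug z20 [0.599  0.1054 0.0987]
1.1 [ 39.4 211.9]
1.25 [ 26.7 201.9]
1.4 [ 15.1 190.8]
```

View pics/ov.png

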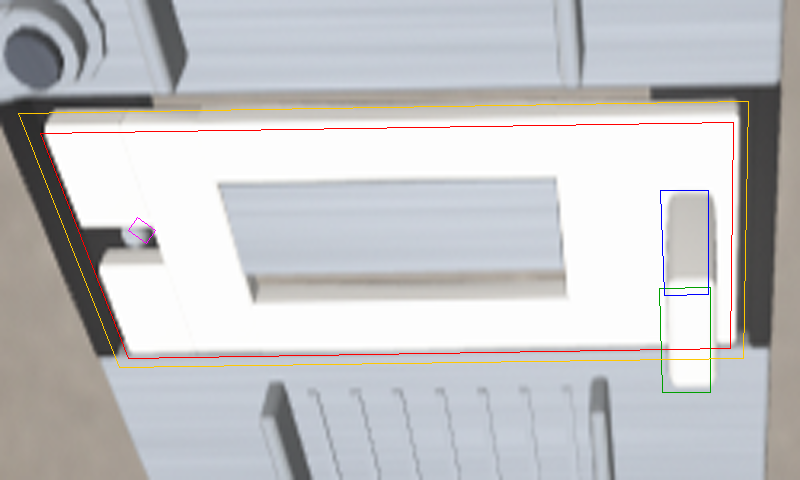

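Request:
{"fn": "jog_arm", "kwargs": {"steps": [[[0.4,8,-1,-20,0.6],[0.4,0,0,-30,0],[0.4,0,0,-25,0],[0.4,0,0,0,0],[0.4,0,0,0,0]]]}}

```text
clock: 4.23
eef_pos: [0.5997, 0.1024, 0.1243]
tcp_rot: [-3.112, -0.429, 0.002]
force: [0.2, -1.0, 0.7]
gripper_width: 0.0509
gripper_force: 0.0
```

```bash
python3 w.py w2
```

```text
tcp [0.5997 0.1024 0.1243] [-3.112e+00 -4.293e-01  1.800e-03] w 0.0509 t 4.2333
cam [0.672 0.122 0.268]
```

View pics/w2.png

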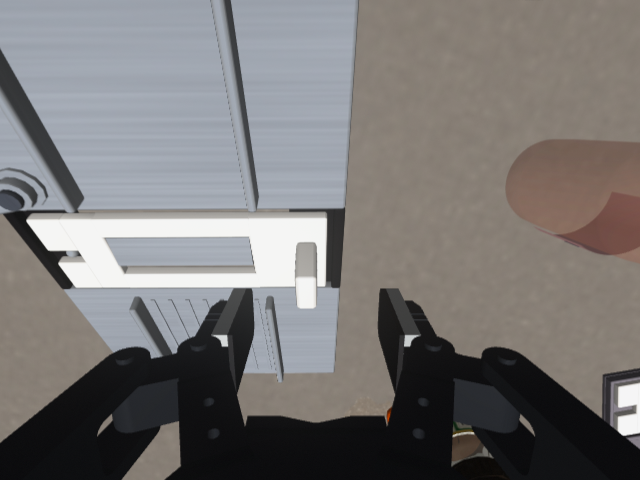

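The lug top is at px (307,291), slightly left of the finger midline (316). I will measure this offset.

```bash
python3 - <<'E'
from fit import *
KE=P("wrist"); o=bot.get_obs(); bot.read_camera("wrist")
print(KE[0].round(1).tolist())
r=bot.outline_of("wrist","insert_plain")
print(r[0]["extent"],fitmask([(KE,r[0]["region"].astype(float))],INS,.081,np.radians(28),[.59,.17,.27]))
L=ray("wrist",(306.5,291),.1075,KE); print("lugtop",L.round(4))
im=cv2.imread("pics/w2.png"); 
print([ (r_,np.where(im[r_,285:330].min(1)>225)[0][[0,-1]]+285) for r_ in (280,290,300)])
print(im[290,290:325].min(1))
print(im[235:315,307].min(1))
p=bot.pinpoint("wrist","pin"); print([(q["conf"],q["position"],ray("wrist",q["position"],.081,KE).round(4)) for q in p[:2]])
print("tcp px",proj(None,o["eef_pos"],KE), "10mm below",proj(None,o["eef_pos"]-[0,0,.017],KE))
E
```

```text
[[378.3, 0.0, 315.6], [0.0, 378.3, 233.9], [0.0, 0.0, 1.0]]
[32.9, 214.4, 328.6, 311.5] (array([0.59163291, 0.16650194, 0.27294561]), np.float64(0.08282640279591258))
lugtop [0.5978 0.1054 0.1075]
[(280, array([285, 324])), (290, array([297, 314])), (300, array([298, 314]))]
[166 166 166 166 165 145 217 230 238 244 244 244 244 244 244 244 244 244
 243 243 243 243 243 236 226 212 146 153 163 165 164 164 164 164 164]
[244 243 244 243 243 244 232 173 148 157 156 157 157 158 158 158 159 158
 159 160 160 160 161 161 161 162 162 162 163 163 163 163 164 164 165 165
 165 166 166 166 167 186 216 237 244 244 244 244 244 244 244 244 244 244
 244 244 243 243 243 243 243 243 243 243 242 243 243 242 242 242 242 242
 239 205 161 162 164 165 163 162]
[(0.69, [78.1, 252.5], array([0.5742, 0.2235, 0.081 ]))]
tcp px [313.95869842 305.62327808] 10mm below [314.13691827 288.17242688]
```

Request:
{"fn": "jog_arm", "kwargs": {"steps": [[[0.4,0.5,4,0,0],[0.4,0,0,-16,0],[0.4,0,0,-16,0],[0.4,0,0,0,0],[0.4,0,0,0,0]]]}}

```text
clock: 4.85
eef_pos: [0.6005, 0.1071, 0.0922]
tcp_rot: [-3.112, -0.431, 0.001]
force: [0.0, 0.3, 0.9]
gripper_width: 0.0513
gripper_force: 0.0
```

Request:
{"fn": "jog_arm", "kwargs": {"steps": [[[0.9,0,0,0,0],[0.9,0,0,0,0],[0.9,0,0,0,0],[0.9,0,0,0,0],[0.9,0,0,0,0],[0.9,0,0,0,0]]], "squeeze": 30}}

```text
clock: 5.35
eef_pos: [0.6011, 0.1068, 0.0927]
tcp_rot: [3.112, 0.43, 0.002]
force: [-1.9, 0.4, 5.5]
gripper_width: 0.0094
gripper_force: 29.8
```

Request:
{"fn": "jog_arm", "kwargs": {"steps": [[[0.9,-3.2,-0.9,6.2,0],[0.9,-3.2,-0.9,6.2,0],[0.9,-2,-0.5,10,0],[0.9,0,0,25,0],[0.9,0,0,40,0],[0.9,0,0,40,0],[0.9,0,0,30,0],[0.9,0,0,0,0]]]}}

```text
clock: 6.02
eef_pos: [0.5938, 0.1046, 0.2565]
tcp_rot: [3.111, 0.43, 0.014]
force: [0.1, 0.5, 0.3]
gripper_width: 0.009
gripper_force: 29.3
```

```bash
python3 w.py w3
```

```text
tcp [0.5938 0.1046 0.2565] [3.111  0.4303 0.0141] w 0.009 t 6.0167
cam [0.664 0.124 0.396]
```

View pics/w3.png

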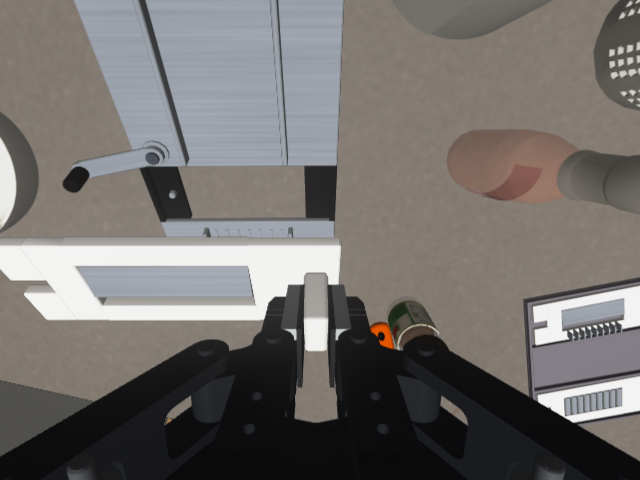

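Request:
{"fn": "jog_arm", "kwargs": {"steps": [[[0.9,-12.8,-33,0,0],[0.9,-12.8,-33,0,3],[0.9,-12.8,-33,0,3],[0.9,-12.8,-33,0,3],[0.9,-12.8,-33,0,2.8],[0.9,-3,-38,0,0],[0.9,-3,-38,0,0],[0.9,-3,-38,0,0]]]}}

```text
clock: 6.73
eef_pos: [0.5181, -0.1759, 0.2491]
tcp_rot: [-3.051, -0.748, 0.001]
force: [0.6, 1.0, -0.3]
gripper_width: 0.0091
gripper_force: 29.4
```

Request:
{"fn": "jog_arm", "kwargs": {"steps": [[[0.9,-3,-38,0,0],[0.9,-3,-38,0,0],[0.9,-3,-38,0,0],[0.9,-3,-38,0,0],[0.9,0,0,0,0],[0.9,0,0,0,0]]]}}

```text
clock: 7.23
eef_pos: [0.5064, -0.3279, 0.2482]
tcp_rot: [-3.051, -0.743, 0.002]
force: [0.6, 0.0, -0.8]
gripper_width: 0.009
gripper_force: 29.5
```

```bash
python3 w.py w4; cat pics/*>/dev/null
```

```text
tcp [ 0.5064 -0.3279  0.2482] [-3.0508e+00 -7.4330e-01  1.7000e-03] w 0.009 t 7.2333
cam [ 0.573 -0.293  0.391]
```

View pics/w4.png

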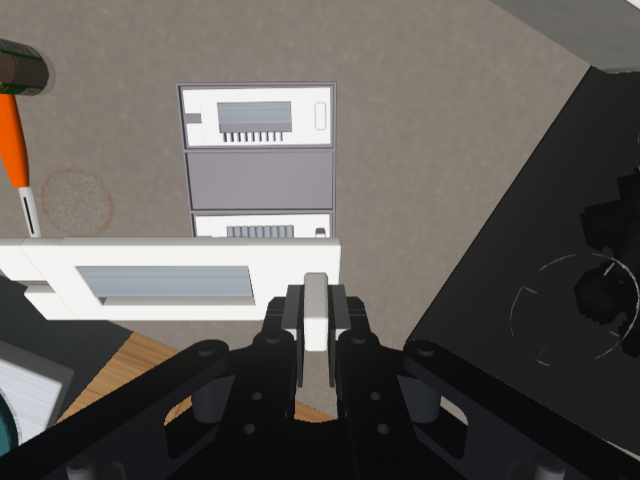

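```bash
python3 - <<'E'
from fit import *
from scipy.optimize import least_squares
KE=P("wrist"); o=bot.get_obs(); tcp=o["eef_pos"]
pts={(94,76):(336,83),(94,-76):(336,83)}
for nm,px in(("far-left(+x,+y)",(178,85)),("far-right(+x,-y)",(336,83)),("sepA L",(187,150)),("sepA R",(335,150)),("sepB R",(334,212)),("sepB L",(191,212))):
    print(nm,ray("wrist",px,.010,KE).round(4))
a=ray("wrist",(178,85),.01,KE);b=ray("wrist",(336,83),.01,KE);d=a-b; print("len",np.linalg.norm(d),"yaw",np.arctan2(-d[0],d[1]))
yaw=2*np.arctan(.7433/3.0508); print("toolyaw",yaw)
# held insert: G offset in tool (x fwd, z), tilt -> predicted px
def pred(v,dx,dz,tilt,dy=0):
    Z=Rm(yaw,0); G=tcp+Z@np.array([dx,dy,dz]); R=Rm(yaw,tilt); return proj(None,G+R@((np.array(v)-[0,-60,20])/1e3),KE)
obs=[((26,-70,6),(340,247)),((-12,-60,30),(316,350)),((12,-60,30),(316,322))]
for v,px in obs: print(v,pred(v,0,.006,np.radians(28)).round(1),px)
for v in((-26,70,6),(-26,-70,6),(26,70,6),(12,-65,30),(12,-55,30),(26,0,6),(26,0,0)): print(v,pred(v,0,.006,np.radians(28)).round(1))
im=cv2.imread("pics/w4.png"); print(im[230:330,285].min(1)); print(im[265:360:2,316].min(1))
E
```

```text
far-left(+x,+y) [ 0.5398 -0.1637  0.01  ]
far-right(+x,-y) [ 0.6099 -0.2946  0.01  ]
sepA L [ 0.4879 -0.1936  0.01  ]
sepA R [ 0.5553 -0.323   0.01  ]
sepB R [ 0.4996 -0.3519  0.01  ]
sepB L [ 0.4312 -0.2207  0.01  ]
len 0.14846396607549886 yaw 0.4914185417656897
toolyaw 0.4779696738823321
(26, -70, 6) [340.3 242.4] (340, 247)
(-12, -60, 30) [313.7 350.1] (316, 350)
(12, -60, 30) [313.5 317.4] (316, 322)
(-26, 70, 6) [ 41.3 317.2]
(-26, -70, 6) [335.2 318. ]
(26, 70, 6) [-28.8 241.5]
(12, -65, 30) [327.4 317.4]
(12, -55, 30) [299.7 317.4]
(26, 0, 6) [155.6 242. ]
(26, 0, 0) [160.2 230.9]
[113 115 114 115 115 115 119 131 144 152 157 162 166 171 179 210 237 242
 242 241 241 241 241 241 241 241 241 241 241 241 241 241 241 241 241 241
 241 241 241 241 241 241 241 241 241 241 241 241 241 241 241 241 241 241
 241 241 241 241 241 241 241 241 241 241 241 240 176  66  53  61  65  69
  72  72  72  72  71  73  72  71  71  71  70  71  70  70  70  69  68  69
  68  68  68  67  68  68  67  66  88 135]
[241 241 240 241 133 153 154 154 154 155 155 156 156 156 157 157 158 158
 158 158 158 159 159 160 160 160 189 231 242 240 240 240 240 240 240 240
 239 239 239 239 238 238 238 146 115 115 115 111]
```

The held insert matches the model, with its tilt still about 28°. Caddy: the middle compartment spans rows 150–212 and columns 188–335. I will sharpen those edges.

```bash
python3 - <<'E'
from h import *
im=cv2.imread("pics/w4.png").astype(int).sum(2)//3
print("row180 L",list(enumerate(im[178:183,180:200].mean(0).astype(int),180)))
print("row180 R",list(enumerate(im[178:183,325:345].mean(0).astype(int),325)))
print("col262 T",list(enumerate(im[140:160,255:270].mean(1).astype(int),140)))
print("col262 B",list(enumerate(im[200:225,255:270].mean(1).astype(int),200)))
E
```

```text
row180 L [(180, np.int64(124)), (181, np.int64(124)), (182, np.int64(124)), (183, np.int64(123)), (184, np.int64(123)), (185, np.int64(126)), (186, np.int64(142)), (187, np.int64(125)), (188, np.int64(65)), (189, np.int64(69)), (190, np.int64(139)), (191, np.int64(148)), (192, np.int64(148)), (193, np.int64(148)), (194, np.int64(148)), (195, np.int64(149)), (196, np.int64(148)), (197, np.int64(149)), (198, np.int64(149)), (199, np.int64(149))]
row180 R [(325, np.int64(149)), (326, np.int64(149)), (327, np.int64(149)), (328, np.int64(149)), (329, np.int64(149)), (330, np.int64(149)), (331, np.int64(149)), (332, np.int64(111)), (333, np.int64(140)), (334, np.int64(144)), (335, np.int64(111)), (336, np.int64(130)), (337, np.int64(132)), (338, np.int64(132)), (339, np.int64(131)), (340, np.int64(131)), (341, np.int64(130)), (342, np.int64(129)), (343, np.int64(128)), (344, np.int64(127))]
col262 T [(140, np.int64(201)), (141, np.int64(224)), (142, np.int64(239)), (143, np.int64(242)), (144, np.int64(218)), (145, np.int64(169)), (146, np.int64(154)), (147, np.int64(138)), (148, np.int64(112)), (149, np.int64(138)), (150, np.int64(152)), (151, np.int64(149)), (152, np.int64(135)), (153, np.int64(145)), (154, np.int64(153)), (155, np.int64(154)), (156, np.int64(154)), (157, np.int64(154)), (158, np.int64(154)), (159, np.int64(154))]
col262 B [(200, np.int64(154)), (201, np.int64(154)), (202, np.int64(154)), (203, np.int64(154)), (204, np.int64(154)), (205, np.int64(154)), (206, np.int64(154)), (207, np.int64(154)), (208, np.int64(119)), (209, np.int64(80)), (210, np.int64(129)), (211, np.int64(152)), (212, np.int64(152)), (213, np.int64(140)), (214, np.int64(109)), (215, np.int64(204)), (216, np.int64(239)), (217, np.int64(242)), (218, np.int64(242)), (219, np.int64(242)), (220, np.int64(242)), (221, np.int64(242)), (222, np.int64(242)), (223, np.int64(242)), (224, np.int64(242))]
```

```bash
python3 - <<'E'
from h import *
KE=P("wrist"); f=lambda c,r:ray("wrist",(c+.5,r+.5),.010,KE)
L,R=f(185.2,180),f(335.3,180); A,B=f(261,150.2),f(261,211.7)
d=(L-R); yaw=np.arctan2(-d[0],d[1]); x=np.array([np.cos(yaw),np.sin(yaw)]); y=np.array([-x[1],x[0]])
m=(L+R)/2; n=(A+B)/2
print("w",np.linalg.norm(d),"sep",np.linalg.norm(A-B),yaw)
for yw in(.484,.48,.49):
    x=np.array([np.cos(yw),np.sin(yw)]); y=np.array([-x[1],x[0]]); c=x*(x@n[:2])+y*(y@m[:2]); print(c)
E
```

```text
w 0.1514593760717988 sep 0.06235987963556552 0.4801934549641626
[ 0.49266913 -0.27165094]
[ 0.49266852 -0.27164357]
[ 0.49267016 -0.27166198]
```

Request:
{"fn": "jog_arm", "kwargs": {"steps": [[[0.9,2.8,-2,-40,0.3],[0.9,0,0,-40,0],[0.9,0,0,-40,0],[0.9,0,0,-40,0],[0.9,0,0,-30,0],[0.9,0,0,-13,0],[0.9,0,0,0,0]]]}}

```text
clock: 7.87
eef_pos: [0.5086, -0.3256, 0.0434]
tcp_rot: [-3.044, -0.757, 0.005]
force: [-0.7, 0.6, -0.2]
gripper_width: 0.009
gripper_force: 29.5
```

Request:
{"fn": "jog_arm", "kwargs": {"steps": [[[0.9,0,0,-6,0],[0.9,0,0,-6,0],[0.9,0,0,-4,0],[0.9,0,0,0,0]]], "squeeze": 20}}

```text
clock: 8.2
eef_pos: [0.5102, -0.3283, 0.0303]
tcp_rot: [3.049, 0.756, 0.0]
force: [0.2, 0.0, -1.2]
gripper_width: 0.0092
gripper_force: 29.5
```

Request:
{"fn": "jog_arm", "kwargs": {"steps": [[[0.9,-1,-1.5,-2,0],[0.9,2.2,1.2,-2,0],[0.9,2.2,1.2,-2,0],[0.9,2.2,1.2,-2,0],[0.9,0,0,0,0]]], "squeeze": 20}}

```text
clock: 8.62
eef_pos: [0.5165, -0.3268, 0.0234]
tcp_rot: [3.048, 0.756, 0.002]
force: [-0.1, 2.9, 10.4]
gripper_width: 0.0091
gripper_force: 32.5
```

Request:
{"fn": "jog_arm", "kwargs": {"steps": [[[0.9,2,1.2,-2,0],[0.9,1.8,1.2,-2,0],[0.9,0,0,-1.5,0],[0.9,0,0,0,0],[0.9,0,0,0,0]]], "squeeze": 20}}

```text
clock: 9.03
eef_pos: [0.521, -0.3245, 0.0185]
tcp_rot: [3.047, 0.756, 0.005]
force: [4.1, 3.5, 11.9]
gripper_width: 0.0094
gripper_force: 34.1
```

```bash
python3 w.py w5
```

```text
tcp [ 0.521  -0.3245  0.0185] [3.0471 0.7559 0.0047] w 0.0094 t 9.0333
cam [ 0.587 -0.29   0.161]
```

View pics/w5.png

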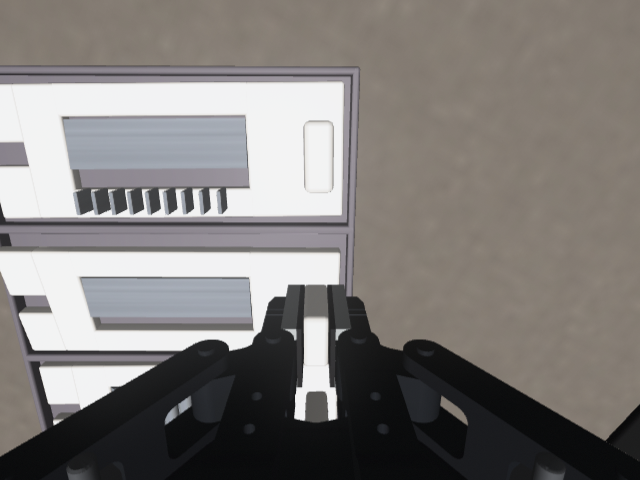

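Request:
{"fn": "jog_arm", "kwargs": {"steps": [[[0.4,0,0,0,0],[0.4,0,0,0,0],[0.4,0,0,2,0],[0.4,0,0,25,0],[0.4,0,0,40,0],[0.4,18,9,30,0],[0.4,37,20,0,0],[0.4,0,0,0,0]]], "squeeze": 30}}

```text
clock: 9.75
eef_pos: [0.5789, -0.2935, 0.1159]
tcp_rot: [3.046, 0.759, 0.007]
force: [0.4, 0.9, -0.6]
gripper_width: 0.0511
gripper_force: 0.0
```

```bash
python3 w.py w6; python3 - <<'E'
from fit import *
KE=P("wrist"); bot.read_camera("wrist")
for n,x0 in(("insert_plain",[.4927,-.2717,.483]),("insert_comb",[.5476,-.2429,.483])):
    r=bot.outline_of("wrist",n)
    if r: print(n,r[0]["conf"],r[0]["extent"],fitmask([(KE,r[0]["region"].astype(float))],INS,.004,0,x0))
E
```

```text
tcp [ 0.5789 -0.2935  0.1159] [3.0458 0.7585 0.0066] w 0.0511 t 9.75
cam [ 0.642 -0.26   0.257]
insert_plain 0.64 [113.1, 186.5, 341.4, 420.9] (array([ 0.53005998, -0.25900233,  0.47864227]), np.float64(0.8150310053185154))
insert_comb 0.91 [123.6, 194.2, 335.0, 272.8] (array([ 0.5485773 , -0.24372411,  0.49464144]), np.float64(0.12484617208966309))
```

View pics/w6.png

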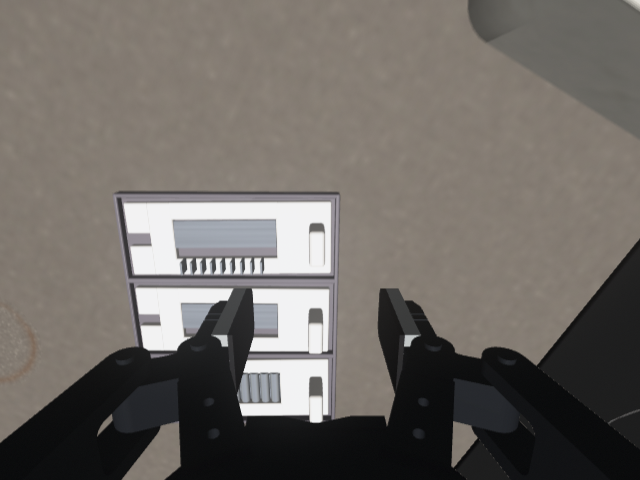

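The plain insert now lies in the middle compartment, with rows 287–354 white and its lug at (316,330). The comb lug is at about (317,244), and I will locate it by its intensity profile.

```bash
python3 - <<'E'
from h import *
im=cv2.imread("pics/w6.png").astype(int).sum(2)//3
print("col317",list(zip(range(214,276),map(int,im[214:276,313:321].mean(1)))))
print("row255",list(zip(range(302,334),map(int,im[250:260,302:334].mean(0)))))
KE=P("wrist"); t=bot.get_obs()["eef_pos"]
print("tcp below col",proj(None,[t[0],t[1],.034],KE))
for xs in ((12,"far"),(-12,"near")): 
    c=np.array([.5476,-.2429]);x=np.array([.8856,.4644]);y=np.array([-.4644,.8856]); q=c-.06*y+xs[0]/1e3*x
    print(xs,proj(None,[*q,.034],KE),proj(None,[*q,.010],KE))
E
```

```text
col317 [(214, 242), (215, 242), (216, 242), (217, 242), (218, 242), (219, 242), (220, 242), (221, 239), (222, 216), (223, 141), (224, 98), (225, 98), (226, 99), (227, 99), (228, 99), (229, 99), (230, 106), (231, 146), (232, 196), (233, 226), (234, 237), (235, 241), (236, 242), (237, 242), (238, 242), (239, 242), (240, 242), (241, 242), (242, 242), (243, 242), (244, 242), (245, 242), (246, 242), (247, 242), (248, 242), (249, 242), (250, 242), (251, 242), (252, 242), (253, 242), (254, 242), (255, 242), (256, 242), (257, 242), (258, 242), (259, 242), (260, 242), (261, 242), (262, 242), (263, 242), (264, 242), (265, 239), (266, 237), (267, 241), (268, 242), (269, 242), (270, 242), (271, 242), (272, 230), (273, 183), (274, 152), (275, 126)]
row255 [(302, 242), (303, 242), (304, 242), (305, 242), (306, 242), (307, 242), (308, 240), (309, 184), (310, 230), (311, 237), (312, 242), (313, 242), (314, 242), (315, 242), (316, 242), (317, 242), (318, 242), (319, 242), (320, 242), (321, 242), (322, 236), (323, 224), (324, 176), (325, 229), (326, 241), (327, 242), (328, 242), (329, 241), (330, 217), (331, 147), (332, 149), (333, 146)]
tcp below col [314.68507657 244.56348053]
(12, 'far') [317.56170177 223.68149412] [317.44699971 214.11019766]
(-12, 'near') [317.37396901 260.71239431] [317.27897744 248.12234881]
```

```bash
python3 - <<'E'
from h import *
KE=P("wrist"); t=bot.get_obs()["eef_pos"]; print(t); 
im=save("wrist","w7").astype(int).sum(2)//3
c=im[200:290,313:321].mean(1); print("dark rows",[200+i for i in range(90) if c[i]<170]); r=im[250:260,300:336].mean(0); print("dark cols",[300+i for i in range(36) if r[i]<225])
print("tcp col",proj(None,[t[0],t[1],.034],KE))
x=np.array([.8856,.4644])
for rr in((231,"lugtop far",.034),(265.8,"lug top near",.034),(223,"lugbase far",.010),(273,"frame near edge",.010)): print(rr,ray("wrist",(317,rr[0]),rr[2],KE).round(4))
E
```

```text
[ 0.57346349 -0.29515544  0.11328062]
dark rows [215, 216, 217, 218, 219, 220, 221, 222, 267, 268, 269, 270, 271, 272, 273, 274, 275, 276, 277, 278, 279, 280, 281]
dark cols [312, 326, 327, 333, 334, 335]
tcp col [314.68507657 244.56348053]
(231, 'lugtop far', 0.034) [ 0.5818 -0.2923  0.034 ]
(265.8, 'lug top near', 0.034) [ 0.5617 -0.303   0.034 ]
(223, 'lugbase far', 0.01) [ 0.5805 -0.2931  0.01  ]
(273, 'frame near edge', 0.01) [ 0.5485 -0.3101  0.01  ]
```

Request:
{"fn": "jog_arm", "kwargs": {"steps": [[[0.4,2.3,-1.5,-25,0],[0.4,0,0,-30,0],[0.4,0,0,-25,0],[0.4,0,0,0,0],[0.4,0,0,0,0],[0.4,0,0,0,0]]]}}

```text
clock: 10.5
eef_pos: [0.5766, -0.2973, 0.0352]
tcp_rot: [3.049, 0.755, 0.001]
force: [0.1, -1.1, 1.4]
gripper_width: 0.0513
gripper_force: 0.0
```

```bash
python3 - <<'E'
from h import *
for i in range(3):
    t=bot.get_obs(); print(t["eef_pos"].round(4),t["tcp_rot"].round(4),t["clock"]); bot.read_camera("top")
E
```

```text
[ 0.5766 -0.2973  0.0352] [3.0487e+00 7.5490e-01 1.2000e-03] 10.5
[ 0.577  -0.2974  0.0355] [3.0479e+00 7.5490e-01 2.1000e-03] 10.55
[ 0.5771 -0.2974  0.0356] [3.0476e+00 7.5510e-01 2.6000e-03] 10.6
```

Request:
{"fn": "jog_arm", "kwargs": {"steps": [[[0.4,-1.2,0.7,-9,0],[0.4,0,0,-8.5,0],[0.4,0,0,0,0],[0.4,0,0,0,0]]]}}

```text
clock: 10.98
eef_pos: [0.5748, -0.2956, 0.0155]
tcp_rot: [-3.048, -0.756, 0.002]
force: [-0.1, 0.9, 0.1]
gripper_width: 0.0513
gripper_force: 0.0
```

Request:
{"fn": "jog_arm", "kwargs": {"steps": [[[0.9,0,0,0,0],[0.9,0,0,0,0],[0.9,0,0,0,0],[0.9,0,0,0,0],[0.9,0,0,0,0],[0.9,0,0,0,0]]], "squeeze": 30}}

```text
clock: 11.48
eef_pos: [0.5754, -0.2961, 0.0166]
tcp_rot: [3.049, 0.756, 0.0]
force: [-0.7, -0.1, 3.3]
gripper_width: 0.0091
gripper_force: 29.9
```

Request:
{"fn": "jog_arm", "kwargs": {"steps": [[[0.9,0,0,6,0],[0.9,0,0,20,0],[0.9,0,0,40,0],[0.9,0,0,40,0],[0.9,0,0,40,0],[0.9,0,0,40,0],[0.9,0,0,40,0],[0.9,0,0,0,0]]]}}

```text
clock: 12.15
eef_pos: [0.5767, -0.2969, 0.2505]
tcp_rot: [3.042, 0.754, 0.011]
force: [2.1, -1.5, -0.2]
gripper_width: 0.0093
gripper_force: 29.4
```

```bash
python3 - <<'E'
from h import *
bot.read_camera("top"); bot.read_camera("top")
KE=P("wrist"); o=bot.get_obs(); t=o["eef_pos"]; print(t,o["tcp_rot"],o["gripper_width"]); im=save("wrist","w8").astype(int).sum(2)//3
c=im[150:400,285:289].mean(1); print("col287",[(150+i,int(c[i])) for i in range(60,190,2)])
c=im[200:400,314:319].mean(1); print("col316",[(200+i,int(c[i])) for i in range(60,180,2)])
yaw=2*np.arctan(o["tcp_rot"][1]/o["tcp_rot"][0]); x=np.array([np.cos(yaw),np.sin(yaw),0]);y=np.array([-x[1],x[0],0]);z=np.array([0,0,1]); print(yaw)
for v in((26,-55,6),(26,-55,0),(-26,-55,6),(12,-60,30),(-12,-60,30),(12,-60,6)): print(v,proj(None,t+z*.006+x*v[0]/1e3+y*(v[1]+60)/1e3+z*(v[2]-20)/1e3,KE).round(1))
E
```

```text
[ 0.57575984 -0.29625313  0.24401482] [3.04710194 0.75553128 0.00313222] 0.009231154208206107
col287 [(210, 152), (212, 152), (214, 152), (216, 152), (218, 152), (220, 152), (222, 147), (224, 91), (226, 152), (228, 146), (230, 126), (232, 222), (234, 242), (236, 182), (238, 102), (240, 205), (242, 240), (244, 242), (246, 242), (248, 242), (250, 242), (252, 242), (254, 242), (256, 242), (258, 242), (260, 242), (262, 242), (264, 242), (266, 242), (268, 242), (270, 242), (272, 242), (274, 242), (276, 242), (278, 242), (280, 242), (282, 242), (284, 230), (286, 193), (288, 176), (290, 163), (292, 152), (294, 135), (296, 106), (298, 71), (300, 72), (302, 74), (304, 74), (306, 74), (308, 73), (310, 72), (312, 72), (314, 72), (316, 72), (318, 71), (320, 70), (322, 70), (324, 69), (326, 69), (328, 90), (330, 146), (332, 38), (334, 37), (336, 37), (338, 36)]
col316 [(260, 242), (262, 242), (264, 242), (266, 242), (268, 242), (270, 242), (272, 230), (274, 98), (276, 98), (278, 98), (280, 98), (282, 98), (284, 98), (286, 98), (288, 98), (290, 98), (292, 98), (294, 114), (296, 182), (298, 222), (300, 236), (302, 242), (304, 241), (306, 242), (308, 241), (310, 242), (312, 241), (314, 241), (316, 241), (318, 241), (320, 241), (322, 241), (324, 241), (326, 241), (328, 241), (330, 241), (332, 241), (334, 241), (336, 241), (338, 241), (340, 241), (342, 241), (344, 241), (346, 241), (348, 241), (350, 232), (352, 124), (354, 123), (356, 122), (358, 122), (360, 124), (362, 123), (364, 123), (366, 123), (368, 124), (370, 124), (372, 123), (374, 121), (376, 122), (378, 121)]
0.48609810101795947
(26, -55, 6) [301.9 239.9]
(26, -55, 0) [302.3 235.7]
(-26, -55, 6) [303.  348.4]
(12, -60, 30) [313.7 296.2]
(-12, -60, 30) [313.8 352.9]
(12, -60, 6) [313.9 271.1]
```

Request:
{"fn": "jog_arm", "kwargs": {"steps": [[[0.9,-8,39,6,0],[0.9,-8,39,6,0],[0.9,-8,39,0,0],[0.9,-8,39,0,0],[0.9,-8,39,0,0],[0.9,10,34,0,-3],[0.9,10,34,0,-3],[0.9,10,34,0,-3]]]}}

```text
clock: 12.97
eef_pos: [0.5644, 0.0029, 0.2532]
tcp_rot: [-3.099, -0.51, 0.003]
force: [0.2, -0.2, 0.4]
gripper_width: 0.0092
gripper_force: 29.6
```

Request:
{"fn": "jog_arm", "kwargs": {"steps": [[[0.9,10,34,0,-3],[0.9,10,34,0,0],[0.9,10,34,0,0],[0.9,0,0,-30,0],[0.9,0,0,-30,0],[0.9,0,0,0,0],[0.9,0,0,0,0],[0.9,0,0,0,0]]]}}

```text
clock: 13.63
eef_pos: [0.5953, 0.1027, 0.1952]
tcp_rot: [-3.112, -0.432, 0.0]
force: [0.6, -0.1, -0.2]
gripper_width: 0.0094
gripper_force: 29.6
```

```bash
cat > s.py <<'E'
from h import *
bot.read_camera("top"); t=bot.get_obs(); r=t["tcp_rot"]; print(t["eef_pos"].round(4),"yaw",2*np.arctan(r[1]/r[0]),t["force"].round(1),t["clock"])
E
python3 s.py; python3 - <<'E'
from h import *
KE=P("wrist"); im=save("wrist","w9")
for n,z in(("pin",.081),("comb_notch",None),("latch_knob",.101)):
    for r in bot.pinpoint("wrist",n)[:2]: print(n,round(r["conf"],2),np.round(r["position"],1),ray("wrist",r["position"],z,KE).round(4) if z else "")
E
```

```text
[0.5957 0.1027 0.1957] yaw 0.2760164402250003 [0.5 0.3 0.1] 13.6833
pin 0.7 [625.9 433.5] [ 0.4946 -0.1988  0.081 ]
pin 0.62 [141.2 214.3] [0.573  0.2222 0.081 ]
comb_notch 0.96 [ 52.2 287.4] 
latch_knob 0.63 [  9.2 196.3] [0.5692 0.2969 0.101 ]
```

Request:
{"fn": "jog_arm", "kwargs": {"steps": [[[0.9,5,4.3,-20,0],[0.9,0,0,-25,0],[0.9,0,0,-20,0],[0.9,0,0,-11,0],[0.9,0,0,0,0],[0.9,0,0,0,0]]]}}

```text
clock: 14.38
eef_pos: [0.6003, 0.1072, 0.1187]
tcp_rot: [-3.112, -0.433, 0.0]
force: [0.5, -0.1, 0.2]
gripper_width: 0.0093
gripper_force: 29.6
```

```bash
python3 s.py
```

```text
[0.6007 0.1073 0.1194] yaw 0.27646683429040375 [-0.3  0.3 -1.2] 14.4333
```

Request:
{"fn": "jog_arm", "kwargs": {"steps": [[[0.9,0,0,-8,0],[0.9,4.8,1.2,-3,0],[0.9,0,0,0,0],[0.9,0,0,0,0]]], "squeeze": 20}}

```text
clock: 14.77
eef_pos: [0.6053, 0.1086, 0.1073]
tcp_rot: [3.112, 0.433, 0.0]
force: [-0.9, 0.2, -0.7]
gripper_width: 0.0094
gripper_force: 29.6
```

Request:
{"fn": "jog_arm", "kwargs": {"steps": [[[0.9,-1.6,-0.4,-3.5,0],[0.9,0,0,0,0]]]}}

```text
clock: 14.93
eef_pos: [0.6036, 0.1081, 0.104]
tcp_rot: [3.111, 0.433, 0.001]
force: [0.2, -0.0, 3.3]
gripper_width: 0.0091
gripper_force: 30.3
```

Request:
{"fn": "jog_arm", "kwargs": {"steps": [[[0.9,-1.2,-0.4,-3,0],[0.9,-1,-0.4,-3,0],[0.9,0,0,0,0]]]}}

```text
clock: 15.18
eef_pos: [0.6011, 0.1073, 0.0984]
tcp_rot: [-3.112, -0.433, -0.002]
force: [-3.6, -1.3, 8.1]
gripper_width: 0.0091
gripper_force: 32.7
```

Request:
{"fn": "jog_arm", "kwargs": {"steps": [[[0.9,-0.3,0,-2.5,0],[0.9,0,0,-2.5,0],[0.9,0,0,0,0]]]}}

```text
clock: 15.43
eef_pos: [0.6003, 0.1071, 0.0934]
tcp_rot: [3.111, 0.433, -0.0]
force: [-6.6, -3.3, 12.9]
gripper_width: 0.0094
gripper_force: 34.9
```

```bash
python3 s.py; python3 - <<'E'
from fit import *
KE=P("wrist"); o=bot.get_obs(); im=save("wrist","w10")
g=im.astype(int).sum(2)//3
for c in(60,120,285): print(c,[(r,int(g[r,c-2:c+3].mean())) for r in range(200,320,3)])
for n in("pin","comb_notch"):
    for r in bot.pinpoint("wrist",n)[:2]: print(n,round(r["conf"],2),np.round(r["position"],1),ray("wrist",r["position"],.081,KE).round(4))
E
```

```text
[0.6003 0.1071 0.0935] yaw 0.2764989276873261 [-6.9 -2.6 10.8] 15.4833
60 [(200, 169), (203, 162), (206, 168), (209, 167), (212, 167), (215, 165), (218, 161), (221, 169), (224, 164), (227, 162), (230, 168), (233, 126), (236, 107), (239, 118), (242, 207), (245, 241), (248, 241), (251, 242), (254, 242), (257, 242), (260, 242), (263, 242), (266, 242), (269, 242), (272, 243), (275, 242), (278, 242), (281, 243), (284, 243), (287, 242), (290, 243), (293, 243), (296, 243), (299, 242), (302, 243), (305, 243), (308, 242), (311, 242), (314, 242), (317, 242)]
120 [(200, 168), (203, 161), (206, 169), (209, 166), (212, 169), (215, 166), (218, 161), (221, 169), (224, 166), (227, 165), (230, 171), (233, 125), (236, 114), (239, 123), (242, 213), (245, 242), (248, 242), (251, 242), (254, 242), (257, 242), (260, 242), (263, 242), (266, 175), (269, 169), (272, 166), (275, 171), (278, 168), (281, 166), (284, 168), (287, 166), (290, 165), (293, 163), (296, 160), (299, 162), (302, 166), (305, 139), (308, 127), (311, 113), (314, 122), (317, 136)]
285 [(200, 165), (203, 162), (206, 163), (209, 166), (212, 171), (215, 167), (218, 161), (221, 165), (224, 166), (227, 168), (230, 169), (233, 128), (236, 117), (239, 130), (242, 225), (245, 242), (248, 242), (251, 242), (254, 242), (257, 242), (260, 242), (263, 242), (266, 242), (269, 242), (272, 242), (275, 242), (278, 242), (281, 242), (284, 242), (287, 225), (290, 211), (293, 193), (296, 141), (299, 62), (302, 64), (305, 66), (308, 69), (311, 71), (314, 72), (317, 71)]
pin 0.96 [ 44.6 278.2] [0.5743 0.2238 0.081 ]
comb_notch 0.58 [ 40.4 282.8] [0.5715 0.2255 0.081 ]
```

View pics/w10.png

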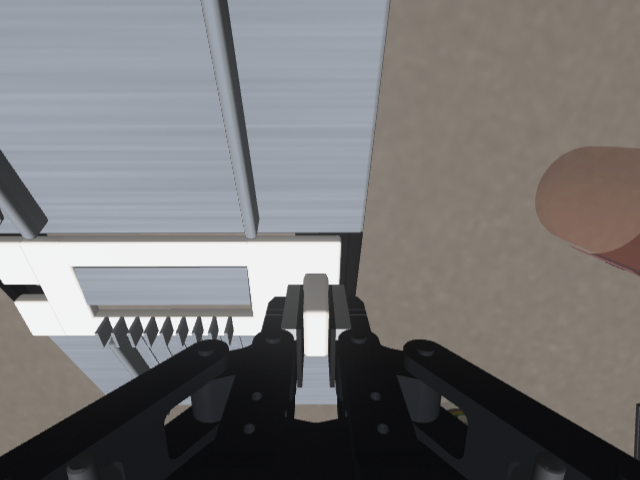

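The comb is lying in the seat at nearly the seat angle, with the pin in its notch at px (45,278). I press 1 mm more and then release.

Request:
{"fn": "jog_arm", "kwargs": {"steps": [[[0.9,0,0,-1.2,0],[0.9,0,0,0,0],[0.75,0,0,0,0],[0.6,0,0,0,0],[0.4,0,0,0,0],[0.4,0,0,0,0],[0.4,0,0,20,0],[0.4,0,0,0,0]]]}}

```text
clock: 16.3
eef_pos: [0.602, 0.1074, 0.1139]
tcp_rot: [3.111, 0.433, 0.004]
force: [-0.0, 0.1, 0.5]
gripper_width: 0.0513
gripper_force: 0.0
```

Request:
{"fn": "jog_arm", "kwargs": {"steps": [[[0.4,0,0,40,0],[0.4,0,0,40,0],[0.4,0,0,0,0],[0.4,0,0,0,0]]]}}

```text
clock: 16.63
eef_pos: [0.6021, 0.1074, 0.1934]
tcp_rot: [3.111, 0.433, 0.006]
force: [0.2, 0.3, -0.6]
gripper_width: 0.051
gripper_force: 0.0
```

```bash
python3 s.py; python3 - <<'E'
from fit import *
KE=P("wrist"); o=bot.get_obs(); im=save("wrist","w11"); print(o["eef_pos"])
for n,z in(("pin",.081),("comb_notch",.081),("insert_comb",.081),("latch_knob",.101),("slicer_bed",.081)):
    for r in bot.pinpoint("wrist",n)[:1]: print(n,round(r["conf"],2),np.round(r["position"],1),ray("wrist",r["position"],z,KE).round(4))
r=bot.outline_of("wrist","insert_comb")[0]["region"].astype(float)
for T in(28,24,32):print(T,fitmask([(KE,r)],INS,.081,np.radians(T),[.5916,.1665,.274]))
# knob top: dark blob
g=im.astype(int).sum(2)//3
p=np.array([.5916,.1665,.274]); R=Rm(p[2],np.radians(28))
for q in(1.1,1.2,1.3,1.4):
    for z in(32.5,13.5): print(q,z,proj(None,R@(np.array([44-60*np.cos(q),60+60*np.sin(q),z])/1e3)+[p[0],p[1],.081],KE).round(1))
k=bot.outline_of("wrist","latch_knob"); print([(a["conf"],a["extent"]) for a in k[:2]])
m=(g[120:260,0:110]<45); n,l,s,c=cv2.connectedComponentsWithStats(m.astype(np.uint8)); print(s[1:][s[1:,4]>30],c[1:][s[1:,4]>30])
E
```

```text
[0.6013 0.1074 0.1918] yaw 0.27660454492550457 [ 0.3 -0.9 -1.2] 16.6833
[0.60128028 0.10736249 0.191756  ]
pin 0.82 [140.3 221.2] [0.5748 0.2253 0.081 ]
comb_notch 0.7 [146.5 221.2] [0.576  0.2211 0.081 ]
insert_comb 0.91 [230.2 218.1] [0.594  0.1659 0.081 ]
latch_knob 0.93 [ 12.8 205.9] [0.5705 0.2961 0.101 ]
28 (array([0.59116627, 0.16590904, 0.2690932 ]), np.float64(0.08898585240694978))
24 (array([0.59022278, 0.1656163 , 0.26890908]), np.float64(0.11260078725744094))
32 (array([0.59208577, 0.16635653, 0.27441572]), np.float64(0.0732066997635975))
1.1 32.5 [ 25.8 236.9]
1.1 13.5 [ 42.2 215.7]
1.2 32.5 [ 16.7 230.4]
1.2 13.5 [ 33.8 209.1]
1.3 32.5 [  8.  223.4]
1.3 13.5 [ 25.9 202.1]
1.4 32.5 [ -0.3 215.8]
1.4 13.5 [ 18.5 194.7]
[(0.56, [0.0, 164.3, 124.3, 224.4])]
[[  0  71  32  33 716]] [[13.67597765 86.97346369]]
```

Request:
{"fn": "jog_arm", "kwargs": {"steps": [[[0.4,-1.6,-5,-20,0],[0.4,0,0,-30,0],[0.4,0,0,-17.5,0],[0.4,0,0,0,0],[0.4,0,0,0,0]]]}}

```text
clock: 17.5
eef_pos: [0.5989, 0.1023, 0.1239]
tcp_rot: [-3.111, -0.433, 0.002]
force: [1.8, -0.7, 0.4]
gripper_width: 0.051
gripper_force: 0.0
```

```bash
python3 s.py; python3 - <<'E'
from h import *
save("wrist","w12"); print(bot.get_obs()["eef_pos"])
a=cv2.imread("pics/w2.png",0).astype(int); b=cv2.imread("pics/w12.png",0).astype(int)
def edges(g,c=None,r=None,lo=0,hi=0):
    v=g[lo:hi,c-2:c+3].mean(1) if c else g[r-2:r+3,lo:hi].mean(0)
    w=(v>205).astype(int); d=np.flatnonzero(np.diff(w)); 
    return [(round(lo+i+(205-v[i])/(v[i+1]-v[i]),1)) for i in d]
for kw in (dict(c=60,lo=180,hi=320),dict(c=90,lo=180,hi=320),dict(c=200,lo=180,hi=320),dict(c=275,lo=180,hi=320),dict(c=306,lo=180,hi=330),dict(c=322,lo=180,hi=320),dict(r=228,lo=0,hi=360),dict(r=280,lo=0,hi=360)): print(kw,edges(a,**kw),edges(b,**kw))
# bed fixed shift
A=np.float32(a[0:180,120:340]);B=np.float32(b[0:180,120:340]); print("bed shift",cv2.phaseCorrelate(A,B,cv2.createHanningWindow((220,180),cv2.CV_32F)))
E
```

```text
[0.5996 0.1024 0.1249] yaw 0.2766407212146267 [-0.  -0.9  0.6] 17.55
[0.6000224  0.1023995  0.12542025]
{'c': 60, 'lo': 180, 'hi': 320} [np.float64(218.6), np.float64(249.8), np.float64(262.5), np.float64(264.6)] [np.float64(217.3), np.float64(249.3)]
{'c': 90, 'lo': 180, 'hi': 320} [np.float64(218.6), np.float64(286.9)] [np.float64(217.3), np.float64(286.7)]
{'c': 200, 'lo': 180, 'hi': 320} [np.float64(218.2), np.float64(236.4), np.float64(273.0), np.float64(286.8)] [np.float64(217.9), np.float64(237.4)]
{'c': 275, 'lo': 180, 'hi': 320} [np.float64(217.5), np.float64(286.2)] [np.float64(217.3), np.float64(287.7)]
{'c': 306, 'lo': 180, 'hi': 330} [np.float64(217.4), np.float64(241.5), np.float64(276.5), np.float64(308.0)] [np.float64(217.5), np.float64(243.1), np.float64(276.2), np.float64(308.6)]
{'c': 322, 'lo': 180, 'hi': 320} [np.float64(217.3), np.float64(285.7)] [np.float64(217.8), np.float64(287.6)]
{'r': 228, 'lo': 0, 'hi': 360} [np.float64(32.3), np.float64(325.9)] [np.float64(34.8), np.float64(327.1)]
{'r': 280, 'lo': 0, 'hi': 360} [np.float64(71.1), np.float64(294.7), np.float64(295.3), np.float64(315.1), np.float64(316.8), np.float64(324.7)] [np.float64(72.4), np.float64(131.4), np.float64(140.7), np.float64(144.3), np.float64(153.1), np.float64(157.2), np.float64(165.4), np.float64(170.0), np.float64(177.8), np.float64(182.9), np.float64(190.3), np.float64(195.7), np.float64(202.7), np.float64(208.6), np.float64(215.0), np.float64(221.4), np.float64(227.5), np.float64(234.3), np.float64(239.8), np.float64(316.2), np.float64(317.5), np.float64(325.2)]
bed shift ((1.4008291708665865, -0.22544114949060656), 0.8662448997968509)
```

```bash
python3 - <<'E'
from fit import *
from scipy.optimize import least_squares
R=Rm(.273,np.radians(28)); O=np.array([.5922,.1667,.081])
K=lambda q:R@(np.array([44-60*np.cos(q),60+60*np.sin(q),23])/1e3)+O
for c in("wrist","top","scene"):
    bot.read_camera(c); KE=P(c)
    for r in bot.pinpoint(c,"latch_knob")[:2]:
        s=least_squares(lambda v:proj(None,K(v[0]),KE)-r["position"],[1.25]); print(c,round(r["conf"],2),np.round(r["position"],1),"q",s.x,"res px",s.fun.round(1),ray(c,r["position"],K(s.x[0])[2],KE).round(4),K(s.x[0]).round(4))
for q in(1.1,1.2,1.3,1.4,1.0,.8,.6,.4,.2,0): print(q,K(q).round(4))
E
```

```text
top 0.62 [256.6 241.3] q [0.29611119] res px [-0.1  6.2] [0.5659 0.2354 0.095 ] [0.5495 0.2352 0.095 ]
top 0.5 [232.3 233.1] q [1.54344619] res px [ 2.2 -0.8] [0.5834 0.2949 0.1212] [0.5855 0.2894 0.1212]
scene 0.57 [346.2 193.4] q [1.24498003] res px [-0.8 -1.8] [0.5762 0.2771 0.1129] [0.5714 0.2822 0.1129]
1.1 [0.5655 0.2771 0.1092]
1.2 [0.5695 0.2807 0.1118]
1.3 [0.5738 0.2839 0.1144]
1.4 [0.5784 0.2866 0.1172]
1.0 [0.5619 0.2729 0.1067]
0.8 [0.5559 0.2635 0.1023]
0.6 [0.5518 0.2529 0.0987]
0.4 [0.5497 0.2414 0.096 ]
0.2 [0.5498 0.2295 0.0944]
0 [0.552  0.2178 0.0938]
```

Request:
{"fn": "jog_arm", "kwargs": {"steps": [[[0.4,0,0,40,0],[0.4,0,20,35,0],[0.4,-8,35,0,0],[0.4,-8,35,0,0],[0.4,-8,33,0,0],[0.4,0,0,0,0],[0.4,0,0,0,0],[0.4,0,0,0,0]]]}}

```text
clock: 18.57
eef_pos: [0.5754, 0.2252, 0.1992]
tcp_rot: [3.111, 0.434, 0.0]
force: [0.8, -0.4, -0.3]
gripper_width: 0.0511
gripper_force: 0.0
```

```bash
python3 s.py; cat > k.py <<'E'
from fit import *
from scipy.optimize import least_squares
R=Rm(.273,np.radians(28)); O=np.array([.5922,.1667,.081])
def B(q,z,O=O): return R@(np.array([44-60*np.cos(q),60+60*np.sin(q),z])/1e3)+O
K=lambda q:B(q,23)
KE=P("wrist"); im=save("wrist","k1"); g=im.astype(int).max(2)
for r in bot.pinpoint("wrist","latch_knob")[:2]:
    s=least_squares(lambda v:proj(None,K(v[0]),KE)-r["position"],[1.25]); print(round(r["conf"],2),np.round(r["position"],1),"q",s.x,"res px",s.fun.round(1),ray("wrist",r["position"],K(s.x[0])[2],KE).round(4),K(s.x[0]).round(4))
    for z in(32.5,13.5): print(z,proj(None,B(s.x[0],z),KE).round(1))
    c,rr=map(int,r["position"]); m=(g[max(0,rr-45):rr+45,max(0,c-45):c+45]<50).astype(np.uint8)
    n,l,st,ce=cv2.connectedComponentsWithStats(m)
    for i in range(1,n):
        if st[i,4]>80: print("blob",st[i,:2]+[max(0,c-45),max(0,rr-45)],st[i,2:],ce[i]+[max(0,c-45),max(0,rr-45)])
E
python3 k.py
```

```text
[0.5756 0.2246 0.1991] yaw 0.2760351202021048 [-0.4  0.3 -0.6] 18.6167
0.71 [215.7 213.2] q [1.40837255] res px [ 2.1 -0.9] [0.5779 0.2878 0.1174] [0.5788 0.2867 0.1174]
32.5 [214.8 223. ]
13.5 [220.6 202.1]
blob [208 201] [ 23  31 552] [219.40398551 216.08695652]
0.69 [399.3 223.3] q [-1.20404837] res px [4.7 3.6] [0.6013 0.1766 0.1119] [0.5998 0.173  0.1119]
32.5 [406.6 237.7]
13.5 [401.6 216.8]
```

Request:
{"fn": "jog_arm", "kwargs": {"steps": [[[0.4,3,31,0,0],[0.4,0,30.4,0,0],[0.4,0,0,-25,0],[0.4,0,0,-25,0],[0.4,0,0,-20,0],[0.4,0,0,0,0],[0.4,0,0,0,0],[0.4,0,0,0,0]]]}}

```text
clock: 19.38
eef_pos: [0.5838, 0.2712, 0.1305]
tcp_rot: [-3.093, -0.474, 0.001]
force: [0.9, 0.3, 0.1]
gripper_width: 0.0512
gripper_force: 0.0
```

```bash
python3 s.py; sed -i 's/"k1"/"k2"/' k.py; python3 k.py; python3 -c "
from h import *
t=bot.get_obs()['eef_pos'];KE=P('wrist');print('tcp px',proj(None,t-[0,0,.012],KE))"
```

```text
[0.5839 0.2714 0.1307] yaw 0.3043558640329821 [ 1.1  0.3 -0.1] 19.4333
0.76 [281.1 294.4] q [1.36985203] res px [-1.4  0.6] [0.5775 0.2853 0.1163] [0.577  0.2858 0.1163]
32.5 [277.7 312.8]
13.5 [281.6 278.5]
blob [266 274] [  28   45 1056] [279.88257576 296.25094697]
blob [236 289] [ 18  50 743] [245.03633917 316.7833109 ]
tcp px [314.39387149 292.907225  ]
```

```bash
python3 -c "
from h import *
from scipy.spatial.transform import Rotation as Q
o=bot.get_obs();print(o['joints'].round(3),o['qd'].round(3),o['tau'].round(1),o['eef_pos'],o['clock']);print(Q.from_rotvec(o['tcp_rot']).as_matrix().round(3))"
```

```text
[0.304 0.506 0.062 1.125 0.012 3.141] [ 0.001  0.002 -0.01  -0.003 -0.    -0.001] [ -0.2 -83.9  37.2   0.    0.   -0. ] [0.58378021 0.27156842 0.13053909] 19.5333
[[ 0.954  0.3   -0.002]
 [ 0.3   -0.954  0.012]
 [ 0.002 -0.012 -1.   ]]
```

Request:
{"fn": "jog_arm", "kwargs": {"steps": [[[0.4,0,0,6,5.7],[0.4,-3,7,0,5.7],[0.4,-3,7.8,0,0],[0.4,0,0,0,0],[0.4,0,0,-10,0],[0.4,0,0,-10,0],[0.4,0,0,0,0],[0.4,0,0,0,0]]]}}

```text
clock: 20.2
eef_pos: [0.5765, 0.286, 0.114]
tcp_rot: [-3.032, -0.779, 0.008]
force: [0.5, -0.0, -0.2]
gripper_width: 0.0516
gripper_force: 0.0
```

```bash
python3 s.py; sed -i 's/"k2"/"k3"/' k.py; python3 k.py; python3 -c "
from h import *
t=bot.get_obs()['eef_pos'];KE=P('wrist');print('tcp px',proj(None,t,KE),bot.get_obs()['joints'])"
```

```text
[0.5769 0.2861 0.1146] yaw 0.5029659319673309 [0.3 0.7 0.6] 20.25
0.8 [312.3 308.5] q [1.35595236] res px [ 2.3 -0.1] [0.5759 0.2863 0.116 ] [0.5764 0.2854 0.116 ]
32.5 [311.7 328.5]
13.5 [317.3 290. ]
blob [298 283] [  32   51 1315] [314.34220532 308.45551331]
tcp px [313.92573797 305.28765225] [0.32876678 0.51797141 0.04055761 1.09545698 0.01172896 2.96702341]
```

Request:
{"fn": "jog_arm", "kwargs": {"steps": [[[0.85,-0.7,0,-0.5,0],[0.85,0,0,0,0],[0.85,0,0,0,0],[0.85,0,0,0,0],[0.85,0,0,0,0],[0.85,0,0,0,0]]], "squeeze": 20}}

```text
clock: 20.85
eef_pos: [0.5763, 0.2866, 0.1147]
tcp_rot: [-3.031, -0.78, 0.005]
force: [-1.0, 1.7, 0.4]
gripper_width: 0.013
gripper_force: 1.1
```

```bash
python3 s.py; python3 - <<'E'
from fit import *
R=Rm(.273,np.radians(28)); K=lambda q:R@(np.array([44-60*np.cos(q),60+60*np.sin(q),23])/1e3)
qs=[1.37,1.2,1.0,.8,.6,.4,.2,0.02,-.02]
for a,b in zip(qs,qs[1:]): print(b,((K(b)-K(a))*1e3).round(1),((K(b)-K(1.37))*1e3).round(1))
E
```

```text
[0.5763 0.2866 0.1147] yaw 0.5041056970635388 [-1.6  1.7  1.2] 20.9
1.2 [-7.5 -5.1 -4.6] [-7.5 -5.1 -4.6]
1.0 [-7.6 -7.8 -5. ] [-15.1 -12.9  -9.6]
0.8 [-6.  -9.4 -4.4] [-21.1 -22.3 -14. ]
0.6 [ -4.1 -10.7  -3.6] [-25.2 -32.9 -17.6]
0.4 [ -2.  -11.5  -2.7] [-27.3 -44.4 -20.3]
0.2 [  0.1 -11.9  -1.7] [-27.2 -56.3 -22. ]
0.02 [  1.9 -10.6  -0.6] [-25.3 -66.9 -22.5]
-0.02 [ 0.6 -2.3  0. ] [-24.7 -69.2 -22.5]
```

Request:
{"fn": "jog_arm", "kwargs": {"steps": [[[0.92,0,0,0,0],[0.92,0,0,0,0],[0.92,0,0,0,0],[0.92,-3.7,-2.6,-2.3,0],[0.92,-3.8,-2.5,-2.3,0],[0.92,0,0,0,0]]], "squeeze": 25}}

```text
clock: 21.4
eef_pos: [0.5683, 0.2811, 0.1101]
tcp_rot: [-3.031, -0.781, 0.005]
force: [-3.2, 3.5, 3.3]
gripper_width: 0.0105
gripper_force: 25.0
```

Request:
{"fn": "jog_arm", "kwargs": {"steps": [[[0.92,-3.8,-3.9,-2.5,0],[0.92,-3.8,-3.9,-2.5,0],[0.92,-3,-4.7,-2.2,0],[0.92,-3,-4.7,-2.2,0],[0.92,0,0,0,0]]]}}

```text
clock: 21.82
eef_pos: [0.5545, 0.2635, 0.1004]
tcp_rot: [-3.031, -0.78, 0.006]
force: [-4.9, 2.8, 1.4]
gripper_width: 0.0104
gripper_force: 26.1
```

```bash
python3 s.py; sed -i 's/"k3"/"k4"/' k.py; python3 k.py
```

```text
[0.5546 0.2638 0.1005] yaw 0.5037470085936315 [-6.3  3.8  2. ] 21.8667
0.93 [315.8 304.4] q [0.80639323] res px [-0.4  0.4] [0.5563 0.2638 0.1025] [0.5561 0.2639 0.1025]
32.5 [312.5 324.8]
13.5 [318.1 286.4]
blob [294 280] [  44   69 1959] [315.683512   309.07299643]
blob [348 286] [ 12  28 222] [354.67117117 302.45045045]
blob [270 297] [ 14  17 212] [276.13679245 304.91037736]
blob [270 315] [ 25  34 553] [279.08318264 334.89330922]
blob [337 315] [ 23  34 471] [350.67728238 335.6029724 ]
```

Request:
{"fn": "jog_arm", "kwargs": {"steps": [[[0.92,-2,-5.3,-1.8,0],[0.92,-2,-5.4,-1.8,0],[0.92,-1,-5.7,-1.3,0],[0.92,-1,-5.8,-1.3,0],[0.92,0,-6,-0.8,0],[0.92,0,-6,-0.8,0],[0.92,0,0,0,0]]]}}

```text
clock: 22.55
eef_pos: [0.55, 0.2288, 0.0929]
tcp_rot: [-3.032, -0.779, 0.003]
force: [3.8, -0.5, 2.9]
gripper_width: 0.0107
gripper_force: 25.9
```

```bash
python3 s.py; sed -i 's/"k4"/"k5"/' k.py; python3 k.py|head -1
```

```text
[0.55   0.2292 0.093 ] yaw 0.5029091315702815 [3.7 0.1 2.4] 22.6
0.69 [315.9 306.1] q [0.1820606] res px [-0.5  1.5] [0.5507 0.2286 0.0943] [0.5499 0.2285 0.0943]
```

Now q ≈ 0.19, so I continue to the stop.

Request:
{"fn": "jog_arm", "kwargs": {"steps": [[[0.92,1,-5,-0.3,0],[0.92,1,-5,-0.3,0],[0.92,0,-2,0,0],[0.92,0,0,0,0]]]}}

```text
clock: 23.03
eef_pos: [0.5513, 0.218, 0.0921]
tcp_rot: [-3.03, -0.78, 0.004]
force: [3.3, 5.3, -0.3]
gripper_width: 0.0106
gripper_force: 26.9
```

```bash
python3 s.py; sed -i 's/"k5"/"k6"/' k.py; python3 k.py|head -1
```

```text
[0.5513 0.2181 0.0921] yaw 0.5038826375857404 [4.1 4.6 0.2] 23.0833
0.81 [317.6 302.5] q [-0.01020752] res px [-0.9  4. ] [0.554  0.2177 0.0938] [0.5522 0.2172 0.0938]
```

Request:
{"fn": "jog_arm", "kwargs": {"steps": [[[0.75,0,0,0,0],[0.65,0,0,0,0],[0.65,0,0,0,0],[0.65,0,0,0,0],[0.65,0,0,15,0],[0.65,0,0,30,0],[0.65,0,0,40,0],[0.65,0,0,30,0]]]}}

```text
clock: 23.85
eef_pos: [0.551, 0.2177, 0.2096]
tcp_rot: [-3.031, -0.78, 0.004]
force: [1.0, -0.0, 1.4]
gripper_width: 0.0302
gripper_force: 0.0
```

Request:
{"fn": "jog_arm", "kwargs": {"steps": [[[0.65,0,-30,0,0],[0.65,0,-30,0,0],[0.65,0,0,0,0],[0.65,0,0,0,0]]]}}

```text
clock: 24.18
eef_pos: [0.5511, 0.1567, 0.2073]
tcp_rot: [-3.032, -0.777, 0.005]
force: [-0.7, 0.3, 0.6]
gripper_width: 0.0298
gripper_force: 0.0
```

```bash
python3 s.py; sed -i 's/"k6"/"k7"/' k.py; python3 k.py; python3 - <<'E'
from fit import *
KE=P("wrist")
r=bot.outline_of("wrist","insert_comb")[0]["region"].astype(float); print("comb",fitmask([(KE,r)],INS,.081,np.radians(28),[.5916,.1665,.274]))
bot.read_camera("top"); KT=P("top")
for n,z in(("insert_plain",.004),("insert_comb",.081),("insert_wavy",.004),("comb_notch",.081),("wine_bottle",0),("pepper_jar",0),("bowl",0),("peeler",0)):
    for q in bot.pinpoint("top",n)[:1]: print(n,round(q["conf"],2),ray("top",q["position"],z,KT).round(4))
r=bot.outline_of("top","insert_plain")
if r: print("plain",r[0]["extent"],fitmask([(KT,r[0]["region"].astype(float))],INS,.004,0,[.4927,-.2717,.483]))
E
```

```text
[0.5511 0.1576 0.2072] yaw 0.5028847838629892 [0.1 0.9 0.6] 24.2333
0.57 [238.6 183.9] q [0.02332423] res px [-0.6  2.5] [0.5534 0.2195 0.0938] [0.5517 0.2191 0.0938]
32.5 [234.2 195. ]
13.5 [241.6 178.2]
blob [223 138] [ 12  42 431] [228.0649652  157.50348028]
blob [230 173] [ 21  27 325] [240.2        184.80307692]
comb (array([0.59085657, 0.16716869, 0.27877845]), np.float64(0.19974209483075966))
insert_plain 0.87 [ 0.4861 -0.2726  0.004 ]
insert_wavy 0.87 [ 0.4348 -0.2864  0.004 ]
wine_bottle 0.94 [ 0.6721 -0.0396  0.    ]
pepper_jar 0.78 [ 0.4801 -0.0422  0.    ]
bowl 0.92 [0.5324 0.4416 0.    ]
peeler 0.85 [ 0.3953 -0.0408  0.    ]
plain [415.0, 253.5, 465.1, 289.0] (array([ 0.49193485, -0.26807605,  0.45575867]), np.float64(0.20798670148166143))
```

Request:
{"fn": "jog_arm", "kwargs": {"steps": [[[0.65,-3,-10,38,0],[0.65,-3,-40,0,0],[0.65,-3,-40,0,0],[0.65,-3,-40,0,0],[0.65,-3,-40,0,0],[0.65,-3,-40,0,0],[0.65,0,-40,0,0],[0.65,0,-40,0,0]]]}}

```text
clock: 25.55
eef_pos: [0.5327, -0.134, 0.2455]
tcp_rot: [-3.032, -0.78, 0.004]
force: [0.4, 0.0, 0.5]
gripper_width: 0.0299
gripper_force: 0.0
```

Request:
{"fn": "jog_arm", "kwargs": {"steps": [[[0.65,0,-40,0,0],[0.65,0,-40,0,0],[0.65,0,-40,0,0],[0.65,0,-20,0,0],[0.65,0,0,-30,0],[0.65,0,0,-30,0],[0.65,0,0,0,0],[0.65,0,0,0,0]]]}}

```text
clock: 26.22
eef_pos: [0.5325, -0.2717, 0.1849]
tcp_rot: [-3.029, -0.78, 0.007]
force: [0.1, 0.2, 1.3]
gripper_width: 0.0301
gripper_force: 0.0
```

```bash
python3 s.py; python3 - <<'E'
from fit import *
bot.read_camera("top"); KE=P("wrist"); save("wrist","c1")
for n,x0,h in(("insert_plain",[.4927,-.2717,.483],0),("insert_wavy",[.4378,-.3005,.483],0)):
    r=bot.outline_of("wrist",n)
    for q in r[:2]: print(n,round(q["conf"],2),q["extent"],[ (z,fitmask([(KE,q["region"].astype(float))],INS,z,t,x0)) for z,t in((.004,0),(.004,.06),(.004,-.06))])
g=cv2.imread("pics/c1.png",0).astype(int)
x=np.array([np.cos(.483),np.sin(.483),0]);y=np.array([-x[1],x[0],0]);C=np.array([.4927,-.2717,0])
def prof(yy,z,xs):
    out=[]
    for v in xs:
        p=proj(None,C+y*yy/1e3+x*v/1e3+[0,0,z],KE); out.append((v,int(g[int(p[1]),int(p[0])])) if 0<=p[0]<640 and 0<=p[1]<480 else None)
    return out
for yy in(-45,48): print(yy,"plain",prof(yy,.010,range(-34,36,2)),"wavy",prof(yy,.010,range(-96,-28,3)))
print("lug", prof(-60,.034,range(-20,30,2)))
E
```

```text
[ 0.5334 -0.272   0.1863] yaw 0.5041652619685106 [ 0.8 -0.3  0.1] 26.2667
insert_plain 0.69 [216.5, 217.4, 376.6, 278.1] [(0.004, (array([ 0.49229103, -0.27229439,  0.4814464 ]), np.float64(0.1110943133318627))), (0.004, (array([ 0.49234374, -0.27211088,  0.48111774]), np.float64(0.10117960273679227))), (0.004, (array([ 0.49198751, -0.27224321,  0.47417141]), np.float64(0.12010949490881528)))]
insert_wavy 0.94 [220.6, 278.1, 353.2, 334.7] [(0.004, (array([ 0.43833939, -0.29900405,  0.48027045]), np.float64(0.40085368092527995))), (0.004, (array([ 0.43869544, -0.29899914,  0.48216257]), np.float64(0.39016465954647583))), (0.004, (array([ 0.43674313, -0.29677195,  0.49280263]), np.float64(0.41148231828883064)))]
-45 plain [(-34, 225), (-32, 174), (-30, 181), (-28, 92), (-26, 247), (-24, 254), (-22, 254), (-20, 254), (-18, 254), (-16, 254), (-14, 254), (-12, 254), (-10, 254), (-8, 254), (-6, 254), (-4, 254), (-2, 254), (0, 254), (2, 254), (4, 254), (6, 254), (8, 254), (10, 254), (12, 254), (14, 254), (16, 254), (18, 254), (20, 254), (22, 254), (24, 250), (26, 193), (28, 186), (30, 192),
[... 555 characters left out ...]
8, 254), (10, 254), (12, 254), (14, 254), (16, 254), (18, 254), (20, 254), (22, 254), (24, 251), (26, 158), (28, 181), (30, 195), (32, 138), (34, 157)] wavy [(-96, 53), (-93, 47), (-90, 48), (-87, 50), (-84, 52), (-81, 54), (-78, 55), (-75, 56), (-72, 58), (-69, 80), (-66, 61), (-63, 72), (-60, 64), (-57, 68), (-54, 254), (-51, 254), (-48, 254), (-45, 254), (-42, 254), (-39, 254), (-36, 229), (-33, 179), (-30, 161)]
lug [(-20, 183), (-18, 105), (-16, 254), (-14, 254), (-12, 253), (-10, 254), (-8, 254), (-6, 254), (-4, 254), (-2, 254), (0, 254), (2, 254), (4, 254), (6, 254), (8, 254), (10, 233), (12, 136), (14, 135), (16, 135), (18, 254), (20, 254), (22, 254), (24, 254), (26, 254), (28, 254)]
```

```bash
python3 -c "
from plant import bot
print(bot.finish_job())"
```

```text
the job is handed in; nothing more can be done
None
```

The job is handed in, though the judge's verdict was not shown: by my camera measurements the plain insert lies flat in the caddy's middle compartment, the julienne insert is seated over the pin with the latch shut (about 0.02 rad), and the wavy insert and bystanders are in place.

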